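Kit filter modules into carriers and load the test fixture

ROBOT

A 6-joint arm with a two-finger parallel gripper is mounted at the origin on the work surface. World frame = base frame: x ahead of the robot, y to its left, z up, the work surface at z = 0. Lengths are in m, angles in degrees, forces in N, time in s.
With the tool pointing down it reaches from about 0.4 to 0.825 m from the base axis. Payload 7 kg.
Tool frame: the origin (TCP) lies midway between the tips of the shut fingers; the grasp point (between the pads) lies 19 mm behind it; y points along the fingers, z is the direction in which the jaws open and shut, and the axes are right-handed (so a half turn about y gives the same grasp; the last joint's range is limited). The gripper opens to 88 mm and grips with 3 to 60 N. Pads are 19 mm wide; open, the fingers measure 130 mm over their backs; the gripper's body (78 mm by 193 mm) begins 47 mm behind the grasp point.
Start: joints at [16.507, 20.546, 0.682, 0, -70.136, -16.507], TCP at [0.675, -0, 0.227] pointing down, gripper open.
Joint ranges: [-176.03, 176.03], [-82.01, 121.73], [-58.28, 71.71], [-173.87, 95.51], [-174.79, -0.11], [-173.66, 173.66]. Speed limits (degrees/s): [136.94, 136.94, 172.46, 180, 180, 180].

INTERFACE

Orientations are given as [roll, pitch, yaw] about the fixed x, y, z axes, in that order (R = Rz(yaw) Ry(pitch) Rx(roll)).
In Python, from plant import ctrl gives the robot as it stands.
- The arm moves only by the tool step_arm, never from a script. Its argument "rows" is a list that holds one entry, the list of rows, each a list of 7 numbers: the gripper command: -1 is shut, 1 is fully open, values between are in proportion, then the shift along the world's x, y, z in cm, then the turn, a rotation vector about the world's x, y, z in degrees. In form: [[[fingers, tx, ty, tz, rx, ry, rz], ...]]. A call has 1 to 12 rows; each row shifts and turns the commanded pose from where the row before left it; what a row does not reach is not made up. A row lasts 1/8 s, in which the tool goes at most 62.5 mm and 10.7 degrees, less where a joint would pass 70% of its speed; a pose out of reach is approached as far as the arm can. A call is refused whole if a number of a shift passes 6.25 or a number of a turn 10.7, either way. A call with a gripper value outside its range is refused whole. The fingers move at their own pace and stop on an object; the grip force is fixed at half the most. Time passes only in rows, so rows that do not move let the fingers close. It gives the time, the measured TCP pose, the force and the opening at its end, in the units of the state.
- ctrl.get_obs(): the state, without advancing time (a new reading comes with each control period).
- ctrl.snapshot(name): name is "scene" or "side" or "wrist"; returns the picture (384x512x3 uint8, blue, green, red); there is no depth.
- ctrl.camera_params(name): a dict with "vertical_fov" (degrees; the focal length in pixels is half the picture's height over the tangent of half this angle, whatever the lens; pixels are square), "cx", "cy" (the principal point, pixels), "k1" (the pictures are not rectified: a ray, as slopes to the right and down, at radius r is drawn at 1 + k1 r^2 times it, then the intrinsics apply), "rvec" (rotation vector, rad) and "tvec" (3), from world to camera coordinates, as OpenCV has them. Camera axes: x right, y down, z forward; pixel columns grow to the right and rows downward; lengths in m; the calibration is good to about 2 mm. A picture is of the moment at which its call begins: read the wrist's pose just before it. camera_params takes no time and is no camera call; for the wrist camera it gives the pose at the moment of the call.
- ctrl.close_job(): hands the job in, once; it reports no verdict.
The state is a dict: "clock": time; "joint_pos": joint angles; "qvel": joint speeds; "tau": joint torques, N m; "tool_pos": TCP position; "orientation": TCP orientation; "force": force on the tool from outside, world axes, zero at the start; "moment": the same for the moment, N m; "opening": finger opening in m.
Only numpy, scipy, OpenCV 4.12 (cv2) and the standard library are available. Lean on these libraries where they do the work, as an engineer would, in place of code of your own. Each camera call takes 0.05 s, during which the arm holds its last target. There are 200 camera calls.

TASK

First set every filter module on the bench squarely and fully down into an orange carrier of its own, there on the bench. Then pull the fixture's spring pin up and turn it into its rest notch so that it stays out by itself, draw the drawer fully open, fit each loaded carrier as one unit fully home in a bay of its own, push the drawer fully in, and only then turn the pin back and let it down home so that it locks the drawer. Leave the other things on the bench where they are.

Things in the scene. Friction and masses are not known exactly. Their poses are not given: they have to be found in the camera images.
- module1_mid (a point): filter module: closed silver aluminium block 48 x 38 x 30 mm (own x, y, z), green lid with six small brass screws (3 mm proud), a brass connector stub (6 mm thick, 8 mm long) on each short end, 21 mm above its underside. This point: its centre, 15 mm above the underside; x along its length, z up. About 0.1 kg. May be absent.
- module2_mid (a point): another filter module, like module1
- module3_mid (a point): another filter module, like module1
- carrier1_mid (a point): carrier: orange open tray 68 x 52 x 16 mm (own x, y, z), floor 5 mm, side walls 5 mm, end walls 8 mm; pocket 52 x 42 mm, 11 mm deep: a module goes in lengthwise, either way round, 2 mm play each side. This point: the tray's centre, 8 mm above its underside; x along its length. About 0.07 kg.
- carrier2_mid (a point): another carrier, like carrier1. With a module seated in a carrier, the module's centre is 12 mm above the carrier's centre point and its block stands 19 mm above the walls. A loaded carrier can be carried by its 52 mm width, gripped on the outside of its walls.
- carrier3_mid (a point): another carrier, like carrier1 (there are always three, so one may be left over)
- bay1 (a point): bay of the drawer: black rectangle on the grey drawer plate, clear size 72 x 56 mm (own x, y), with a 12 mm high strip at each x end and 12 mm high guides (10 mm long, 5 mm thick) at its four corners; the long sides are open for fingers over 52 mm. This point: the bay's centre on the plate, 22 mm above the bench; x along the drawer's travel, to the fixture's back.
- bay2 (a point): another bay, like bay1; the three lie side by side, 88 mm apart in y, and move with the drawer. A seated carrier lies flat on the plate, its length along x, either way round, 2 mm play each side, its underside level with this point.
- bay3 (a point): another bay, like bay1
- fixture: test fixture with a blue hood. Origin: on the bench, under the middle of the hood's front beam; x from front (robot's side) to back. Base plate 12 mm high, 250 mm wide, x -160 to 115 mm; hood 274 mm wide, x -22 to 121 mm, 98 mm high, clear roof. The drawer comes out towards -x: bays at x 55 mm with it shut (under the hood), -80 mm with it open.
- drawer (a joint): drawer of the fixture, m: 0 fully in, 0.135 fully out (drawn along the fixture's -x). It stays where it is left (about 2 N of friction). While the pin is down at 0 it is locked; if the pin is let down with the drawer open, the drawer cannot be shut. Its lock lug, under the pin, is a steel block 26 x 24 mm, top 58 mm above the bench.
- drawer_handle (a point): grip of the drawer: black upright round post, 16 mm thick, top 75 mm above the bench, foot 22 mm above it on a tongue of the drawer; this point is on its axis, 60 mm above the bench. With the drawer in, it stands 48 mm in front of the hood's front beam. x as for the fixture.
- pin_grip (a point): centre of the spring pin's red grip bar, 12 x 46 x 22 mm (own x, y, z), above the hood's front beam, 44 mm from the fixture's origin to its +y; 144 mm above the bench when down, rising and turning with the pin. Under it a 10 mm stem and a cross bar between steel collar pillars whose tops are 15 mm below the red bar's underside when down. Down, it lies along the fixture's y.
- pin_lift (a joint): height of the spring pin, m: 0 down (home, in the drawer's lock), 0.028 the stop; a spring pulls it down with 6 N at 0 and 10 N at the stop. It can turn only when lifted above 0.020; resting in the notch it reads about 0.014.
- pin_turn (a joint): turn of the spring pin about the vertical, rad, growing anticlockwise seen from above: 0 in line with the deep slot (where it can drop home), 1.26 in line with the rest notch (brass floors, 5 mm deep), stops at -0.15 and 1.45. Let go, it keeps its angle.
- screwdriver: screwdriver, 170 mm: a bystander, to be left where it is
- spanner: spanner, 150 mm: a bystander, to be left where it is
- tape_roll: blue ring, 76 mm across, 19 mm high: a bystander, to be left where it is
- adaptor: brass adaptor standing upright, 22 mm across, 30 mm high: a bystander, to be left where it is
- attenuator: small dark block 30 x 30 x 22 mm with a brass stub: a bystander, to be left where it is
Not all that is in view belongs to the job. What is shaped like the part that bears carrier3_mid but yellow is not meant.

How it is judged (in metres and radians):
On the way, in this order (a step that is already met when the one before it is completed fails the run):
1. every module is seated in a carrier of its own, on the bench, and let go (((x of module1_mid in the frame of carrier1_mid between -0.004 and 0.004 m and y of module1_mid in the frame of carrier1_mid between -0.004 and 0.004 m and z of module1_mid in the frame of carrier1_mid between 0.0095 and 0.0145 m) or (x of module1_mid in the frame of carrier2_mid between -0.004 and 0.004 m and y of module1_mid in the frame of carrier2_mid between -0.004 and 0.004 m and z of module1_mid in the frame of carrier2_mid between 0.0095 and 0.0145 m) or (x of module1_mid in the frame of carrier3_mid between -0.004 and 0.004 m and y of module1_mid in the frame of carrier3_mid between -0.004 and 0.004 m and z of module1_mid in the frame of carrier3_mid between 0.0095 and 0.0145 m)) and height (world z) of module1_mid between 0.016 and 0.024 m and angle between each of module1_mid, module2_mid, module3_mid's own z axis and vertical below 0.1 rad and contact force between each of module1, module2, module3 and the fingers below 0.05 N and ((x of module2_mid in the frame of carrier1_mid between -0.004 and 0.004 m and y of module2_mid in the frame of carrier1_mid between -0.004 and 0.004 m and z of module2_mid in the frame of carrier1_mid between 0.0095 and 0.0145 m) or (x of module2_mid in the frame of carrier2_mid between -0.004 and 0.004 m and y of module2_mid in the frame of carrier2_mid between -0.004 and 0.004 m and z of module2_mid in the frame of carrier2_mid between 0.0095 and 0.0145 m) or (x of module2_mid in the frame of carrier3_mid between -0.004 and 0.004 m and y of module2_mid in the frame of carrier3_mid between -0.004 and 0.004 m and z of module2_mid in the frame of carrier3_mid between 0.0095 and 0.0145 m)) and height (world z) of module2_mid between 0.016 and 0.024 m and ((x of module3_mid in the frame of carrier1_mid between -0.004 and 0.004 m and y of module3_mid in the frame of carrier1_mid between -0.004 and 0.004 m and z of module3_mid in the frame of carrier1_mid between 0.0095 and 0.0145 m) or (x of module3_mid in the frame of carrier2_mid between -0.004 and 0.004 m and y of module3_mid in the frame of carrier2_mid between -0.004 and 0.004 m and z of module3_mid in the frame of carrier2_mid between 0.0095 and 0.0145 m) or (x of module3_mid in the frame of carrier3_mid between -0.004 and 0.004 m and y of module3_mid in the frame of carrier3_mid between -0.004 and 0.004 m and z of module3_mid in the frame of carrier3_mid between 0.0095 and 0.0145 m)) and height (world z) of module3_mid between 0.016 and 0.024 m), for 0.2 s.
2. the pin is parked: up, turned into its rest notch and let go (value of joint pin_lift between 0.011 and 0.018 m and value of joint pin_turn above 1.05 rad and contact force between pin_turn and the fingers below 0.05 N), for 0.2 s.
3. the drawer is fully open (value of joint drawer above 0.12 m), for 0.2 s.
4. every module sits in its carrier in a bay of the open drawer (((x of module1_mid in the frame of carrier1_mid between -0.004 and 0.004 m and y of module1_mid in the frame of carrier1_mid between -0.004 and 0.004 m and z of module1_mid in the frame of carrier1_mid between 0.0095 and 0.0145 m) or (x of module1_mid in the frame of carrier2_mid between -0.004 and 0.004 m and y of module1_mid in the frame of carrier2_mid between -0.004 and 0.004 m and z of module1_mid in the frame of carrier2_mid between 0.0095 and 0.0145 m) or (x of module1_mid in the frame of carrier3_mid between -0.004 and 0.004 m and y of module1_mid in the frame of carrier3_mid between -0.004 and 0.004 m and z of module1_mid in the frame of carrier3_mid between 0.0095 and 0.0145 m)) and ((horizontal distance between module1_mid and bay1 below 0.007 m and z of module1_mid in the frame of bay1 between 0.017 and 0.023 m) or (horizontal distance between module1_mid and bay2 below 0.007 m and z of module1_mid in the frame of bay2 between 0.017 and 0.023 m) or (horizontal distance between module1_mid and bay3 below 0.007 m and z of module1_mid in the frame of bay3 between 0.017 and 0.023 m)) and angle between each of module1_mid, module2_mid, module3_mid's own z axis and vertical below 0.1 rad and ((x of module2_mid in the frame of carrier1_mid between -0.004 and 0.004 m and y of module2_mid in the frame of carrier1_mid between -0.004 and 0.004 m and z of module2_mid in the frame of carrier1_mid between 0.0095 and 0.0145 m) or (x of module2_mid in the frame of carrier2_mid between -0.004 and 0.004 m and y of module2_mid in the frame of carrier2_mid between -0.004 and 0.004 m and z of module2_mid in the frame of carrier2_mid between 0.0095 and 0.0145 m) or (x of module2_mid in the frame of carrier3_mid between -0.004 and 0.004 m and y of module2_mid in the frame of carrier3_mid between -0.004 and 0.004 m and z of module2_mid in the frame of carrier3_mid between 0.0095 and 0.0145 m)) and ((horizontal distance between module2_mid and bay1 below 0.007 m and z of module2_mid in the frame of bay1 between 0.017 and 0.023 m) or (horizontal distance between module2_mid and bay2 below 0.007 m and z of module2_mid in the frame of bay2 between 0.017 and 0.023 m) or (horizontal distance between module2_mid and bay3 below 0.007 m and z of module2_mid in the frame of bay3 between 0.017 and 0.023 m)) and ((x of module3_mid in the frame of carrier1_mid between -0.004 and 0.004 m and y of module3_mid in the frame of carrier1_mid between -0.004 and 0.004 m and z of module3_mid in the frame of carrier1_mid between 0.0095 and 0.0145 m) or (x of module3_mid in the frame of carrier2_mid between -0.004 and 0.004 m and y of module3_mid in the frame of carrier2_mid between -0.004 and 0.004 m and z of module3_mid in the frame of carrier2_mid between 0.0095 and 0.0145 m) or (x of module3_mid in the frame of carrier3_mid between -0.004 and 0.004 m and y of module3_mid in the frame of carrier3_mid between -0.004 and 0.004 m and z of module3_mid in the frame of carrier3_mid between 0.0095 and 0.0145 m)) and ((horizontal distance between module3_mid and bay1 below 0.007 m and z of module3_mid in the frame of bay1 between 0.017 and 0.023 m) or (horizontal distance between module3_mid and bay2 below 0.007 m and z of module3_mid in the frame of bay2 between 0.017 and 0.023 m) or (horizontal distance between module3_mid and bay3 below 0.007 m and z of module3_mid in the frame of bay3 between 0.017 and 0.023 m)) and value of joint drawer above 0.08 m), for 0.2 s.
5. the loaded drawer is pushed fully in while the pin is still parked (((x of module1_mid in the frame of carrier1_mid between -0.004 and 0.004 m and y of module1_mid in the frame of carrier1_mid between -0.004 and 0.004 m and z of module1_mid in the frame of carrier1_mid between 0.0095 and 0.0145 m) or (x of module1_mid in the frame of carrier2_mid between -0.004 and 0.004 m and y of module1_mid in the frame of carrier2_mid between -0.004 and 0.004 m and z of module1_mid in the frame of carrier2_mid between 0.0095 and 0.0145 m) or (x of module1_mid in the frame of carrier3_mid between -0.004 and 0.004 m and y of module1_mid in the frame of carrier3_mid between -0.004 and 0.004 m and z of module1_mid in the frame of carrier3_mid between 0.0095 and 0.0145 m)) and ((horizontal distance between module1_mid and bay1 below 0.007 m and z of module1_mid in the frame of bay1 between 0.017 and 0.023 m) or (horizontal distance between module1_mid and bay2 below 0.007 m and z of module1_mid in the frame of bay2 between 0.017 and 0.023 m) or (horizontal distance between module1_mid and bay3 below 0.007 m and z of module1_mid in the frame of bay3 between 0.017 and 0.023 m)) and angle between each of module1_mid, module2_mid, module3_mid's own z axis and vertical below 0.1 rad and ((x of module2_mid in the frame of carrier1_mid between -0.004 and 0.004 m and y of module2_mid in the frame of carrier1_mid between -0.004 and 0.004 m and z of module2_mid in the frame of carrier1_mid between 0.0095 and 0.0145 m) or (x of module2_mid in the frame of carrier2_mid between -0.004 and 0.004 m and y of module2_mid in the frame of carrier2_mid between -0.004 and 0.004 m and z of module2_mid in the frame of carrier2_mid between 0.0095 and 0.0145 m) or (x of module2_mid in the frame of carrier3_mid between -0.004 and 0.004 m and y of module2_mid in the frame of carrier3_mid between -0.004 and 0.004 m and z of module2_mid in the frame of carrier3_mid between 0.0095 and 0.0145 m)) and ((horizontal distance between module2_mid and bay1 below 0.007 m and z of module2_mid in the frame of bay1 between 0.017 and 0.023 m) or (horizontal distance between module2_mid and bay2 below 0.007 m and z of module2_mid in the frame of bay2 between 0.017 and 0.023 m) or (horizontal distance between module2_mid and bay3 below 0.007 m and z of module2_mid in the frame of bay3 between 0.017 and 0.023 m)) and ((x of module3_mid in the frame of carrier1_mid between -0.004 and 0.004 m and y of module3_mid in the frame of carrier1_mid between -0.004 and 0.004 m and z of module3_mid in the frame of carrier1_mid between 0.0095 and 0.0145 m) or (x of module3_mid in the frame of carrier2_mid between -0.004 and 0.004 m and y of module3_mid in the frame of carrier2_mid between -0.004 and 0.004 m and z of module3_mid in the frame of carrier2_mid between 0.0095 and 0.0145 m) or (x of module3_mid in the frame of carrier3_mid between -0.004 and 0.004 m and y of module3_mid in the frame of carrier3_mid between -0.004 and 0.004 m and z of module3_mid in the frame of carrier3_mid between 0.0095 and 0.0145 m)) and ((horizontal distance between module3_mid and bay1 below 0.007 m and z of module3_mid in the frame of bay1 between 0.017 and 0.023 m) or (horizontal distance between module3_mid and bay2 below 0.007 m and z of module3_mid in the frame of bay2 between 0.017 and 0.023 m) or (horizontal distance between module3_mid and bay3 below 0.007 m and z of module3_mid in the frame of bay3 between 0.017 and 0.023 m)) and value of joint pin_lift above 0.011 m and value of joint pin_turn above 1.05 rad and value of joint drawer below 0.004 m), for 0.2 s.
At the end, for the whole second after the job is handed in: Every module present is level (0.1 rad), seated in a carrier (4 mm sideways, 2.5 mm in height) and, with it, in a bay (7 mm sideways, 3 mm in height), at rest; drawer in (under 4 mm), pin down (under 3 mm) and within 0.25 rad of its home slot (((x of module1_mid in the frame of carrier1_mid between -0.004 and 0.004 m and y of module1_mid in the frame of carrier1_mid between -0.004 and 0.004 m and z of module1_mid in the frame of carrier1_mid between 0.0095 and 0.0145 m) or (x of module1_mid in the frame of carrier2_mid between -0.004 and 0.004 m and y of module1_mid in the frame of carrier2_mid between -0.004 and 0.004 m and z of module1_mid in the frame of carrier2_mid between 0.0095 and 0.0145 m) or (x of module1_mid in the frame of carrier3_mid between -0.004 and 0.004 m and y of module1_mid in the frame of carrier3_mid between -0.004 and 0.004 m and z of module1_mid in the frame of carrier3_mid between 0.0095 and 0.0145 m)) and ((horizontal distance between module1_mid and bay1 below 0.007 m and z of module1_mid in the frame of bay1 between 0.017 and 0.023 m) or (horizontal distance between module1_mid and bay2 below 0.007 m and z of module1_mid in the frame of bay2 between 0.017 and 0.023 m) or (horizontal distance between module1_mid and bay3 below 0.007 m and z of module1_mid in the frame of bay3 between 0.017 and 0.023 m)) and angle between each of module1_mid, module2_mid, module3_mid's own z axis and vertical below 0.1 rad and ((x of module2_mid in the frame of carrier1_mid between -0.004 and 0.004 m and y of module2_mid in the frame of carrier1_mid between -0.004 and 0.004 m and z of module2_mid in the frame of carrier1_mid between 0.0095 and 0.0145 m) or (x of module2_mid in the frame of carrier2_mid between -0.004 and 0.004 m and y of module2_mid in the frame of carrier2_mid between -0.004 and 0.004 m and z of module2_mid in the frame of carrier2_mid between 0.0095 and 0.0145 m) or (x of module2_mid in the frame of carrier3_mid between -0.004 and 0.004 m and y of module2_mid in the frame of carrier3_mid between -0.004 and 0.004 m and z of module2_mid in the frame of carrier3_mid between 0.0095 and 0.0145 m)) and ((horizontal distance between module2_mid and bay1 below 0.007 m and z of module2_mid in the frame of bay1 between 0.017 and 0.023 m) or (horizontal distance between module2_mid and bay2 below 0.007 m and z of module2_mid in the frame of bay2 between 0.017 and 0.023 m) or (horizontal distance between module2_mid and bay3 below 0.007 m and z of module2_mid in the frame of bay3 between 0.017 and 0.023 m)) and ((x of module3_mid in the frame of carrier1_mid between -0.004 and 0.004 m and y of module3_mid in the frame of carrier1_mid between -0.004 and 0.004 m and z of module3_mid in the frame of carrier1_mid between 0.0095 and 0.0145 m) or (x of module3_mid in the frame of carrier2_mid between -0.004 and 0.004 m and y of module3_mid in the frame of carrier2_mid between -0.004 and 0.004 m and z of module3_mid in the frame of carrier2_mid between 0.0095 and 0.0145 m) or (x of module3_mid in the frame of carrier3_mid between -0.004 and 0.004 m and y of module3_mid in the frame of carrier3_mid between -0.004 and 0.004 m and z of module3_mid in the frame of carrier3_mid between 0.0095 and 0.0145 m)) and ((horizontal distance between module3_mid and bay1 below 0.007 m and z of module3_mid in the frame of bay1 between 0.017 and 0.023 m) or (horizontal distance between module3_mid and bay2 below 0.007 m and z of module3_mid in the frame of bay2 between 0.017 and 0.023 m) or (horizontal distance between module3_mid and bay3 below 0.007 m and z of module3_mid in the frame of bay3 between 0.017 and 0.023 m)) and value of joint drawer below 0.004 m and value of joint pin_lift below 0.003 m and value of joint pin_turn below 0.25 rad and linear speed of each of module1, module2, module3 below 0.02 m/s); the robot touches nothing.
It fails at once if a bystander is moved more than 5 cm (distance of any of screwdriver, spanner, tape_roll, adaptor, attenuator from where it was at the start of the episode above 0.05 m).
Of module1, module2, module3 only 2 to 3 are there at a start; the rules pass over those that are not, and their reading is None.
At some moment in a run one of module1, module2, module3, carrier1, carrier2, carrier3 may be knocked a few centimetres aside while the robot is not near it.
Once in a run the grip may slacken for a moment while it holds something.
It also fails if it takes over 210 s, if anything falls off the work surface, if the arm or the gripper's body presses on something with over 40 N, if the wrist force passes 120 N, or if a joint passes its speed limit or range.

## Working session

There is one attempt and no reset: what is moved stays moved. The work goes in short steps, Python scripts to look and compute and a tool call to move; the robot and the scene stay as the last step left them, time stands still between calls to the robot, and variables do not carry over. Pictures are saved under pics/ and viewed, about 12 in all and at most 16, crops included, and the job is handed in when it is done.

Besides the shell and the picture viewer there is one more tool, called after "Request:" by a JSON object that holds its "api" and its "payload", one argument or row to a line. step_arm: Moves the arm, as the interface text tells. Its arguments: {"type":"object","properties":{"rows":{"type":"array"}},"required":["rows"]}

```bash
ls; mkdir -p pics; cat > h.py <<'E'
import numpy as np, cv2
from plant import ctrl
def cam(n):
    p=ctrl.camera_params(n); f=192/np.tan(np.radians(p["vertical_fov"])/2)
    return p,f,cv2.Rodrigues(np.array(p["rvec"],float))[0],np.array(p["tvec"],float).ravel()
def ray(C,u,v):
    p,f,R,t=C; d=np.array([(u-p["cx"])/f,(v-p["cy"])/f]); s=d.copy()
    for _ in range(20): s=d/(1+p["k1"]*(s@s))
    return -R.T@t, R.T@np.array([s[0],s[1],1])
def at(C,u,v,z):
    o,d=ray(C,u,v); return o+d*(z-o[2])/d[2]
def pix(C,X):
    p,f,R,t=C; c=R@np.array(X,float)+t; s=c[:2]/c[2]; s=s*(1+p["k1"]*(s@s)); return s*f+[p["cx"],p["cy"]]
def snap(n,name=None):
    C=cam(n); im=ctrl.snapshot(n).copy()
    if name: cv2.imwrite(f"pics/{name}.png",im)
    return C,im
def st():
    o=ctrl.get_obs(); print({k:np.round(o[k],4).tolist() for k in("clock","tool_pos","orientation","force","opening","joint_pos")})
E
python3 - <<'E'
from h import *
st()
ims=[]
for n in("scene","side","wrist"):
    C,im=snap(n,n+"0"); ims.append(im); print(n,{k:np.round(v,4).tolist() for k,v in C[0].items()}, (-C[2].T@C[3]).round(3))
cv2.imwrite("pics/a.png",cv2.resize(ims[0],(800,600),interpolation=cv2.INTER_CUBIC))
cv2.imwrite("pics/b.png",np.vstack([cv2.resize(ims[1],(400,300)),cv2.resize(ims[2],(400,300))]))
E
```

```text
pics
{'clock': 0.0, 'tool_pos': [0.6745, -0.0, 0.2256], 'orientation': [-89.9043, 0.0081, 89.9945], 'force': [0.2937, -0.6056, 0.2643], 'opening': 0.0876, 'joint_pos': [16.5086, 20.591, 0.6334, -0.0207, -70.1365, -16.5071]}
scene {'vertical_fov': 52.001, 'cx': 249.5397, 'cy': 195.0217, 'k1': -0.0897, 'rvec': [1.9253, 1.184, -0.6133], 'tvec': [-0.2413, -0.1922, 1.6377]} [ 1.4   -0.433  0.794]
side {'vertical_fov': 53.5049, 'cx': 258.9314, 'cy': 189.0851, 'k1': -0.0102, 'rvec': [0.9487, -2.3657, 1.1834], 'tvec': [0.3821, 0.3139, 0.9954]} [-0.141  0.705  0.848]
wrist {'vertical_fov': 65.2648, 'cx': 256.8139, 'cy': 193.3002, 'k1': -0.0303, 'rvec': [-0.0007, 3.11, 0.4336], 'tvec': [0.6733, -0.0351, 0.3905]} [ 0.674 -0.073  0.384]
```

View pics/a.png

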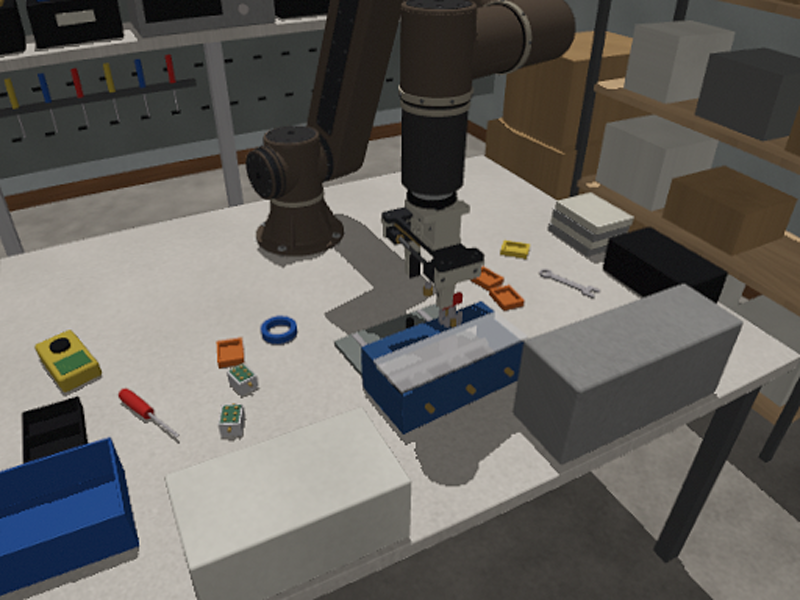

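View pics/b.png

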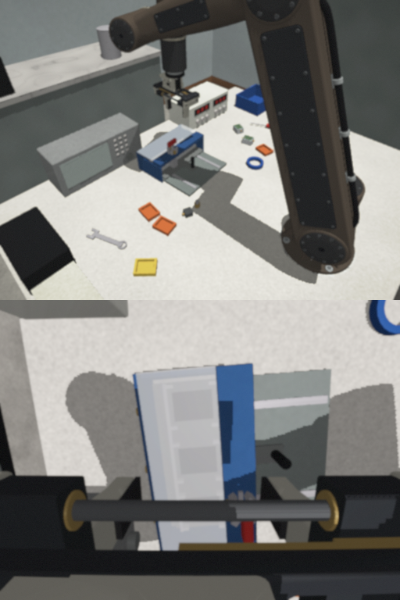

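```bash
python3 - <<'E'
from h import *
S=cam("scene"); D=cam("side"); W=cam("wrist")
for n,u,v,z in[("modA",242,378,.03),("modB",231,417,.03),("carA",230,351,.016),("carB",487,279,.016),("carC",507,297,.016),("yel",515,249,.01),("tape",279,329,.019),("span",570,283,0),("screw",150,412,0.01),("pinred",458,298,.144)]:
    print(n,at(S,u*.64,v*.64,z).round(3))
for n,u,v,z in[("modA",238,128,.03),("modB",247,141,.03),("carA",264,150,.016),("carB",149,212,.016),("carC",164,226,.016),("yel",145,267,.01),("att",187,212,.02),("adap",197,203,.03),("tape",255,162,.019)]:
    print(n,at(D,u*1.28,v*1.28,z).round(3))
for n,u,v,z in[("hoodBL",135,75,.098),("hoodFL",217,68,.098),("beamR",252,64,.098),("plate",330,72,.012),("post",280,158,.07),("red",248,230,.144),("tape",390,10,.019)]:
    print(n,at(W,u*1.28,v*1.28,z).round(3))
a=cv2.imread("pics/scene0.png"); b=cv2.imread("pics/side0.png")
r=lambda i,w,h:cv2.resize(i,(w,h),interpolation=cv2.INTER_CUBIC)
cv2.imwrite("pics/c.png",np.vstack([np.hstack([r(a[205:285,120:220],400,320),r(a[145:245,250:350],400,320)]),r(b[120:220,190:350],800,280*1)]))
E
```

```text
modA [ 0.527 -0.301  0.03 ]
modB [ 0.615 -0.345  0.03 ]
carA [ 0.423 -0.298  0.016]
carB [0.435 0.303 0.016]
carC [0.517 0.301 0.016]
yel [0.344 0.45  0.01 ]
tape [ 0.402 -0.189  0.019]
span [0.519 0.484 0.   ]
screw [ 0.518 -0.472  0.01 ]
pinred [0.624 0.098 0.144]
modA [ 0.593 -0.328  0.03 ]
modB [ 0.493 -0.269  0.03 ]
carA [ 0.404 -0.283  0.016]
carB [0.494 0.315 0.016]
carC [0.407 0.318 0.016]
yel [0.334 0.457 0.01 ]
att [0.392 0.222 0.02 ]
adap [0.39  0.173 0.03 ]
tape [ 0.381 -0.179  0.019]
hoodBL [ 0.75  -0.084  0.098]
hoodFL [ 0.655 -0.091  0.098]
beamR [ 0.614 -0.096  0.098]
plate [ 0.476 -0.092  0.012]
post [0.561 0.027 0.07 ]
red [0.617 0.093 0.144]
tape [ 0.404 -0.178  0.019]
```

View pics/c.png

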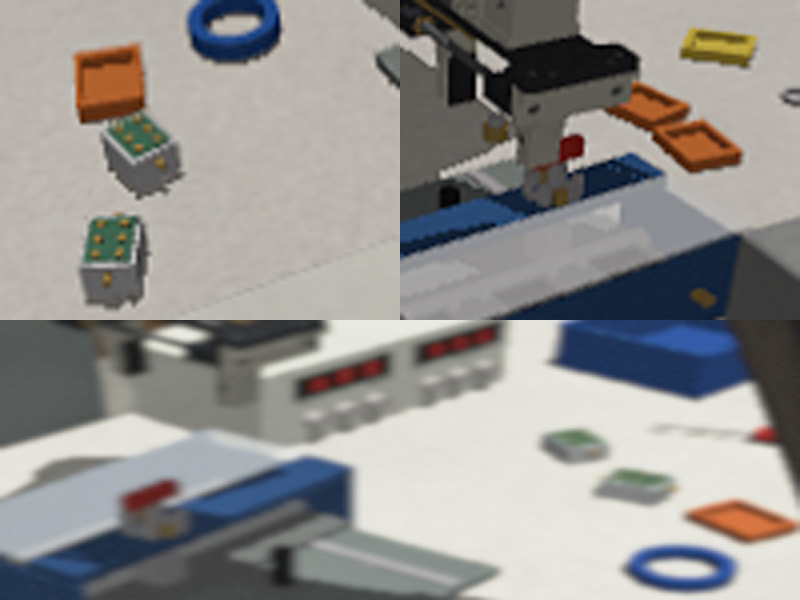

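Request:
{"api": "step_arm", "payload": {
  "rows": [
    [[1, -3, -3.5, 2, 0, 0, 0], [1, -3, -3.5, 2, 0, 0, 0], [1, -3, -3.5, 2, 0, 0, 0], [1, -3, -3.5, 1.5, 0, 0, 0], [1, -3, -3.5, 0, 0, 0, 0], [1, -2.5, -2.5, 0, 0, 0, 0], [1, 0, 0, 0, 0, 0, 0], [1, 0, 0, 0, 0, 0, 0]]
  ]
}}

```text
clock: 1.15
tool_pos: [0.5001, -0.2, 0.3015]
orientation: [-90.0, -0.0, 90.0]
force: [0.1, 0.0, 0.8]
opening: 0.0876
```

```bash
python3 - <<'E'
from h import *
st(); C,im=snap("wrist","w1"); np.savez("w1",rv=C[0]["rvec"],tv=C[0]["tvec"])
cv2.imwrite("pics/w1b.png",cv2.resize(im,(800,600),interpolation=cv2.INTER_CUBIC))
E
```

```text
{'clock': 1.15, 'tool_pos': [0.5001, -0.2, 0.3015], 'orientation': [-90.0094, -0.0064, 89.974], 'force': [0.1341, 0.018, 0.8479], 'opening': 0.0876, 'joint_pos': [-0.9391, 5.2439, -9.5387, -0.0068, -75.2081, 0.9149]}
```

View pics/w1b.png

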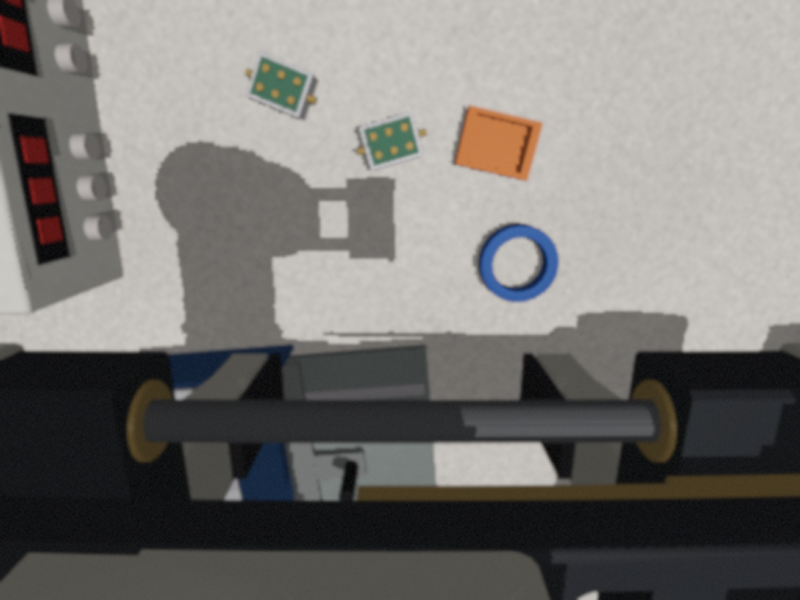

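```bash
cat >> h.py <<'E'
def det(C,im,kind,minA=150,maxv=230):
    hsv=cv2.cvtColor(im,cv2.COLOR_BGR2HSV)
    lo,hi,z={"or":((3,120,90),(17,255,255),.016),"gr":((45,50,30),(90,255,200),.03)}[kind]
    m=cv2.inRange(hsv,lo,hi); m=cv2.morphologyEx(m,cv2.MORPH_CLOSE,np.ones((9,9)) if kind=="gr" else np.ones((5,5)))
    out=[]
    for c in cv2.findContours(m,cv2.RETR_EXTERNAL,cv2.CHAIN_APPROX_NONE)[0]:
        if cv2.contourArea(c)<minA: continue
        P=np.array([at(C,*q[0],z)[:2] for q in c],np.float32)*1000
        (x,y),(w,h),a=cv2.minAreaRect(P)
        if w<h: a+=90; w,h=h,w
        a=(a+90)%180-90
        out.append((x/1000,y/1000,a)); print(kind,"xy %.1f %.1f mm  %.1fx%.1f yaw %.1f"%(x,y,w,h,a),"px",c[:,0].mean(0).round())
    return out
E
python3 - <<'E'
from h import *
C=cam("wrist"); im=cv2.imread("pics/w1.png"); det(C,im,"gr"); det(C,im,"or")
E
```

```text
gr xy 508.8 -296.3 mm  38.9x29.1 yaw 15.8 px [250.  90.]
gr xy 604.1 -342.4 mm  39.0x29.5 yaw -22.3 px [178.  54.]
or xy 413.1 -295.1 mm  67.8x50.2 yaw -12.1 px [318.  91.]
```

Request:
{"api": "step_arm", "payload": {
  "rows": [
    [[0.5, 0.1, -1.4, -1, 0, 0, -10.6], [0.5, 0.1, -1.4, -2, 0, 0, -10.6], [0.5, 0.1, -1.4, -3, 0, 0, -10.6], [0.5, 0.1, -1.4, -3, 0, 0, -10.6], [0.5, 0.1, -1.4, -3, 0, 0, -10.6], [0.5, 0.1, -1.4, -3, 0, 0, -10.6], [0.5, 0.27, -1.23, -3, 0, 0, -10.6], [0.5, 0, 0, -2, 0, 0, 0], [0.5, 0, 0, 0, 0, 0, 0], [0.5, 0, 0, 0, 0, 0, 0]]
  ]
}}

```text
clock: 2.45
tool_pos: [0.5096, -0.2961, 0.1021]
orientation: [-90.0, -0.0, 15.9]
force: [-0.3, 0.0, 0.8]
opening: 0.0653
```

```bash
python3 - <<'E'
from h import *
st(); C,im=snap("wrist","w2"); det(C,im,"gr"); det(C,im,"or")
cv2.imwrite("pics/w2b.png",im)
E
```

```text
{'clock': 2.45, 'tool_pos': [0.5096, -0.2961, 0.1021], 'orientation': [-90.0286, -0.0171, 15.8771], 'force': [-0.25, 0.0439, 0.7608], 'opening': 0.0653, 'joint_pos': [-11.152, 18.7981, -19.6396, 0.0226, -51.5341, -62.9849]}
gr xy 508.5 -296.5 mm  40.6x30.8 yaw 14.8 px [255. 201.]
or xy 411.9 -295.8 mm  67.5x50.6 yaw -12.2 px [290.  80.]
```

View pics/w2b.png

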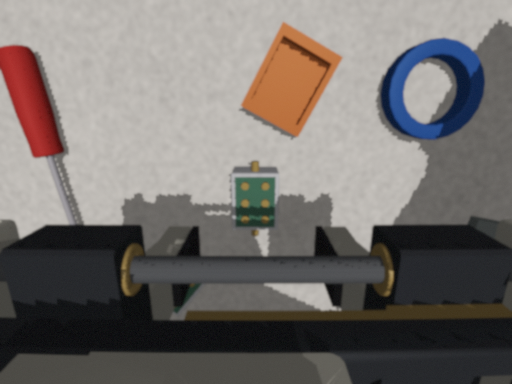

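Request:
{"api": "step_arm", "payload": {
  "rows": [
    [[0.4, -0.1, 0, -3, 0, 0, 0], [0.4, 0, 0, -3, 0, 0, 0], [0.4, 0, 0, -2, 0, 0, 0], [0.4, 0, 0, -0.8, 0, 0, 0], [0.4, 0, 0, 0, 0, 0, 0], [-1, 0, 0, 0, 0, 0, 0], [-1, 0, 0, 0, 0, 0, 0], [-1, 0, 0, 0, 0, 0, 0], [-1, 0, 0, 0, 0, 0, 0], [-1, 0, 0, 2, 0, 0, 0], [-1, 0, 0, 2, 0, 0, 0], [-1, 0, 0, 0, 0, 0, 0]]
  ]
}}

```text
clock: 4.0
tool_pos: [0.5085, -0.2965, 0.0547]
orientation: [-90.1, -0.1, 15.8]
force: [0.5, -0.3, -1.1]
opening: 0.0379
```

Request:
{"api": "step_arm", "payload": {
  "rows": [
    [[-1, -3.2, 0.05, 0, 0, 0, -9.3], [-1, -3.2, 0.05, 0, 0, 0, -9.3], [-1, -3.2, 0, 0, 0, 0, -9.4], [-1, 0, 0, 0, 0, 0, 0], [-1, 0, 0, 0, 0, 0, 0]]
  ]
}}

```text
clock: 4.62
tool_pos: [0.4119, -0.2954, 0.0533]
orientation: [-90.0, -0.0, -12.1]
force: [0.6, 0.1, -1.4]
opening: 0.0374
```

```bash
python3 - <<'E'
from h import *
st(); C,im=snap("wrist","w3"); det(C,im,"gr"); det(C,im,"or")
C2,im2=snap("side"); C3,im3=snap("scene")
det(C2,im2,"or",40)
r=lambda i,w,h:cv2.resize(i,(w,h),interpolation=cv2.INTER_CUBIC)
cv2.imwrite("pics/w3b.png",np.hstack([r(im[100:384,128:384],400,440),r(im3[190:270,115:188],400,440)]))
E
```

```text
{'clock': 4.625, 'tool_pos': [0.4119, -0.2954, 0.0533], 'orientation': [-90.002, -0.0028, -12.1236], 'force': [0.5987, 0.1203, -1.4399], 'opening': 0.0374, 'joint_pos': [-13.4096, 15.5906, -32.8588, 0.003, -41.5478, -88.7162]}
gr xy 455.3 -303.6 mm  38.9x4.0 yaw 77.9 px [257. 287.]
gr xy 419.4 -296.1 mm  39.9x26.4 yaw 77.9 px [257. 237.]
or xy 391.2 -291.5 mm  50.8x29.5 yaw 77.9 px [253. 185.]
or xy 453.3 315.7 mm  160.9x61.7 yaw 0.8 px [201. 280.]
or xy 408.5 -282.1 mm  69.9x48.6 yaw -5.4 px [336. 192.]
```

View pics/w3b.png

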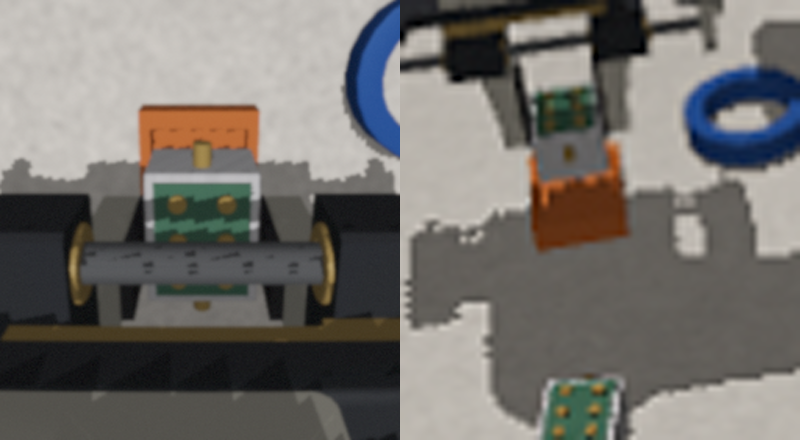

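Request:
{"api": "step_arm", "payload": {
  "rows": [
    [[-1, 0, 0, -1.5, 0, 0, 0], [-1, 0, 0, -1.0, 0, 0, 0], [-1, 0, 0, -0.4, 0, 0, 0], [-1, 0, 0, -0.3, 0, 0, 0], [-1, 0, 0, 0, 0, 0, 0]]
  ]
}}

```text
clock: 5.4
tool_pos: [0.4116, -0.2953, 0.0214]
orientation: [-90.0, 0.0, -12.2]
force: [0.7, 0.3, -1.6]
opening: 0.0379
```

Request:
{"api": "step_arm", "payload": {
  "rows": [
    [[-1, 0, 0, -0.2, 0, 0, 0], [-1, 0, 0, 0, 0, 0, 0], [0.15, 0, 0, 0, 0, 0, 0], [0.15, 0, 0, 0, 0, 0, 0], [0.15, 0, 0, 0, 0, 0, 0], [0.15, 0, 0, 2, 0, 0, 0], [0.15, 0, 0, 4, 0, 0, 0], [0.15, 0, 0, 6, 0, 0, 0], [0.15, 4, 0, 0, 0, 0, 0], [0.15, 0, 0, 0, 0, 0, 0]]
  ]
}}

```text
clock: 6.65
tool_pos: [0.4541, -0.2955, 0.1405]
orientation: [-90.0, -0.2, -12.2]
force: [-0.9, 0.4, -0.6]
opening: 0.0507
```

```bash
python3 - <<'E'
from h import *
st(); C,im=snap("wrist","w4"); det(C,im,"gr"); det(C,im,"or")
cv2.imwrite("pics/w4b.png",im)
E
```

```text
{'clock': 6.65, 'tool_pos': [0.4541, -0.2955, 0.1405], 'orientation': [-90.0129, -0.1654, -12.1537], 'force': [-0.9408, 0.3979, -0.6071], 'opening': 0.0507, 'joint_pos': [-12.3109, 12.2259, -23.1298, 0.0153, -54.4788, -89.8517]}
gr xy 412.2 -294.4 mm  40.1x30.5 yaw -12.1 px [247. 146.]
or xy 411.5 -295.7 mm  66.3x50.1 yaw -12.3 px [246. 143.]
```

View pics/w4b.png

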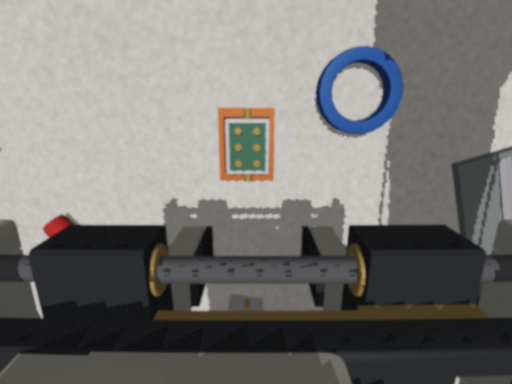

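Request:
{"api": "step_arm", "payload": {
  "rows": [
    [[0.5, 4, -1.2, 0, 0, 0, -5], [0.5, 4, -1.2, 0, 0, 0, -5.1], [0.5, 4, -1.2, 0, 0, 0, 0], [0.5, 3, -1.1, -2, 0, 0, 0], [0.5, 0, 0, -2, 0, 0, 0], [0.5, 0, 0, 0, 0, 0, 0], [0.5, 0, 0, 0, 0, 0, 0]]
  ]
}}

```text
clock: 7.58
tool_pos: [0.6013, -0.3424, 0.1]
orientation: [-90.0, 0.0, -22.3]
force: [0.2, 0.7, 0.5]
opening: 0.0657
```

```bash
python3 - <<'E'
from h import *
st(); C,im=snap("wrist","w5"); det(C,im,"gr"); det(C,im,"or")
E
```

```text
{'clock': 7.575, 'tool_pos': [0.6013, -0.3424, 0.1], 'orientation': [-90.0176, 0.0074, -22.2934], 'force': [0.1651, 0.7385, 0.5297], 'opening': 0.0657, 'joint_pos': [-13.5596, 27.4598, -5.8493, 0.0195, -56.7009, -98.7446]}
gr xy 603.9 -343.2 mm  40.8x30.4 yaw -21.9 px [256. 207.]
```

Request:
{"api": "step_arm", "payload": {
  "rows": [
    [[0.4, 0.26, -0.08, -3, 0, 0, 0], [0.4, 0, 0, -3, 0, 0, 0], [0.4, 0, 0, -2, 0, 0, 0], [0.4, 0, 0, -0.6, 0, 0, 0], [0.4, 0, 0, 0, 0, 0, 0], [-1, 0, 0, 0, 0, 0, 0], [-1, 0, 0, 0, 0, 0, 0], [-1, 0, 0, 0, 0, 0, 0], [-1, 0, 0, 0, 0, 0, 0], [-1, 0, 0, 2, 0, 0, 0], [-1, 0, 0, 4, 0, 0, 0], [-1, 0, 0, 4, 0, 0, 0]]
  ]
}}

```text
clock: 9.12
tool_pos: [0.6041, -0.3432, 0.1156]
orientation: [-90.0, 0.0, -22.3]
force: [0.8, -0.1, -0.4]
opening: 0.0375
```

Request:
{"api": "step_arm", "payload": {
  "rows": [
    [[-1, -1, 0, 5, 0, 0, 0], [-1, -1, 2, 5, 0, 0, 0], [-1, -1, 5, 4, 0, 0, 2], [-1, -1, 6, 0, 0, 0, 2], [-1, -1, 6, 0, 0, 0, 2], [-1, 0, 6, 0, 0, 0, 2], [-1, 0, 6, 0, 0, 0, 2], [-1, 0, 6, 0, 0, 0, 2], [-1, 0, 6, 0, 0, 0, 2], [-1, 0, 6, 0, 0, 0, 2], [-1, 0, 6, 0, 0, 0, 2], [-1, 0, 4, 0, 0, 0, 4]]
  ]
}}

```text
clock: 10.62
tool_pos: [0.5541, 0.2476, 0.2534]
orientation: [-90.0, -0.0, -0.1]
force: [0.4, -0.5, -0.7]
opening: 0.0378
```

Request:
{"api": "step_arm", "payload": {
  "rows": [
    [[-1, 0, 0, 0, 0, 0, 0], [-1, 0, 3, 0, 0, 0, 0], [-1, 0, 2, 0, 0, 0, 0], [-1, 0, 0, 0, 0, 0, 0], [-1, 0, 0, 0, 0, 0, 0]]
  ]
}}

```text
clock: 11.25
tool_pos: [0.5546, 0.2949, 0.2521]
orientation: [-90.0, 0.0, -0.3]
force: [-0.1, 0.5, -0.9]
opening: 0.0379
```

```bash
python3 - <<'E'
from h import *
st(); C,im=snap("wrist","w6"); det(C,im,"gr"); det(C,im,"or")
cv2.imwrite("pics/w6b.png",im)
E
```

```text
{'clock': 11.25, 'tool_pos': [0.5546, 0.2949, 0.2521], 'orientation': [-90.0159, 0.0129, -0.3068], 'force': [-0.13, 0.5132, -0.9369], 'opening': 0.0379, 'joint_pos': [45.7808, 15.3379, -3.3821, 0.0019, -71.3004, -136.0882]}
gr xy 728.5 295.7 mm  81.4x8.3 yaw 89.7 px [257. 287.]
gr xy 651.0 295.6 mm  83.2x53.8 yaw 89.7 px [257. 237.]
or xy 502.4 310.2 mm  66.1x50.1 yaw -5.4 px [267. 126.]
or xy 415.6 312.4 mm  67.2x50.6 yaw 13.0 px [270.  53.]
```

View pics/w6b.png

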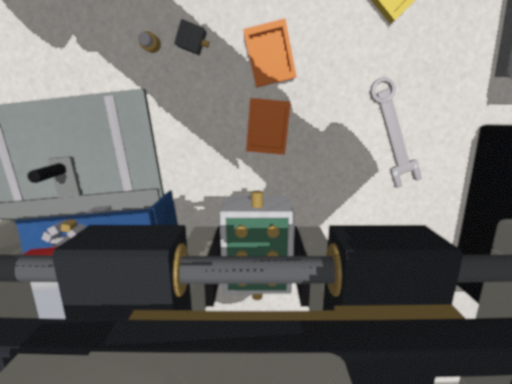

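Request:
{"api": "step_arm", "payload": {
  "rows": [
    [[-1, 0, 0.5, -4, 0, 0, -2.5], [-1, 0, 0.5, -4, 0, 0, -2.6], [-1, 0, 0.5, -4, 0, 0, 0], [-1, 0, 0, 0, 0, 0, 0], [-1, 0, 0, 0, 0, 0, 0]]
  ]
}}

```text
clock: 11.92
tool_pos: [0.5556, 0.3101, 0.1339]
orientation: [-90.0, -0.1, -5.4]
force: [-0.0, -0.3, 0.5]
opening: 0.0377
```

```bash
python3 - <<'E'
from h import *
st(); C,im=snap("wrist","w7"); det(C,im,"gr"); det(C,im,"or")
E
```

```text
{'clock': 11.925, 'tool_pos': [0.5556, 0.3101, 0.1339], 'orientation': [-89.953, -0.0895, -5.3973], 'force': [-0.0288, -0.3326, 0.5435], 'opening': 0.0377, 'joint_pos': [46.7424, 20.9214, -11.5591, 0.0496, -57.4275, -142.1664]}
gr xy 651.7 302.6 mm  56.2x6.9 yaw 84.5 px [257. 286.]
gr xy 598.5 307.2 mm  57.6x38.1 yaw 84.6 px [257. 237.]
or xy 502.6 309.9 mm  66.2x50.6 yaw -5.4 px [250. 131.]
or xy 417.5 313.1 mm  64.1x50.4 yaw 13.2 px [242.  33.]
```

Request:
{"api": "step_arm", "payload": {
  "rows": [
    [[-1, -2.6, 0, 0, 0, 0, 0], [-1, -2.7, 0, -4, 0, 0, 0], [-1, 0, 0, -4, 0, 0, 0], [-1, 0, 0, 0, 0, 0, 0], [-1, 0, 0, 0, 0, 0, 0]]
  ]
}}

```text
clock: 12.6
tool_pos: [0.5031, 0.3112, 0.0545]
orientation: [-89.9, -0.1, -5.4]
force: [0.5, 0.8, -0.5]
opening: 0.0378
```

```bash
python3 - <<'E'
from h import *
st(); C,im=snap("wrist","w8"); det(C,im,"or")
E
```

```text
{'clock': 12.6, 'tool_pos': [0.5031, 0.3112, 0.0545], 'orientation': [-89.8743, -0.1324, -5.3786], 'force': [0.5115, 0.8131, -0.51], 'opening': 0.0378, 'joint_pos': [50.6803, 22.1089, -22.1857, 0.0557, -45.5272, -146.0977]}
or xy 487.0 311.1 mm  51.3x41.4 yaw 84.6 px [247. 188.]
or xy 414.6 312.4 mm  67.2x51.2 yaw 13.0 px [244.  82.]
```

Request:
{"api": "step_arm", "payload": {
  "rows": [
    [[-1, -0.05, -0.1, -1.5, 0, 0, 0], [-1, 0, 0, -1.2, 0, 0, 0], [-1, 0, 0, -0.4, 0, 0, 0], [-1, 0, 0, -0.3, 0, 0, 0], [-1, 0, 0, 0, 0, 0, 0]]
  ]
}}

```text
clock: 13.28
tool_pos: [0.5008, 0.3086, 0.0192]
orientation: [-90.1, 0.0, -5.4]
force: [-5.5, -3.3, 12.0]
opening: 0.0379
```

Request:
{"api": "step_arm", "payload": {
  "rows": [
    [[-1, 0, 0, 0.1, 0, 0, 0], [0.15, 0, 0, 0, 0, 0, 0], [0.15, 0, 0, 0, 0, 0, 0], [0.15, 0, 0, 0, 0, 0, 0], [0.15, 0, 0, 2, 0, 0, 0], [0.15, 0, 0, 4, 0, 0, 0], [0.15, 1.5, 0, 6, 0, 0, 0], [0.15, 5, 0, 0, 0, 0, 0], [0.15, 0, 0, 0, 0, 0, 0]]
  ]
}}

```text
clock: 14.4
tool_pos: [0.5686, 0.3092, 0.1394]
orientation: [-89.9, -0.1, -5.5]
force: [-1.9, -0.2, -0.2]
opening: 0.0504
```

```bash
python3 - <<'E'
from h import *
st(); C,im=snap("wrist","w9"); det(C,im,"gr"); det(C,im,"or")
C2,i2=snap("side"); 
cv2.imwrite("pics/w9b.png",np.hstack([cv2.resize(im[60:220,170:330],(400,400),interpolation=cv2.INTER_CUBIC),cv2.resize(i2[230:310,160:240],(400,400),interpolation=cv2.INTER_CUBIC)]))
E
```

```text
{'clock': 14.4, 'tool_pos': [0.5686, 0.3092, 0.1394], 'orientation': [-89.9365, -0.0722, -5.4943], 'force': [-1.949, -0.1749, -0.1824], 'opening': 0.0504, 'joint_pos': [45.7836, 21.5842, -9.7101, 0.0195, -58.611, -141.2881]}
gr xy 500.7 310.3 mm  40.5x31.1 yaw -5.5 px [249. 116.]
or xy 502.1 309.9 mm  66.7x50.6 yaw -5.5 px [249. 117.]
or xy 423.5 314.4 mm  52.9x50.5 yaw 12.9 px [244.  26.]
```

View pics/w9b.png

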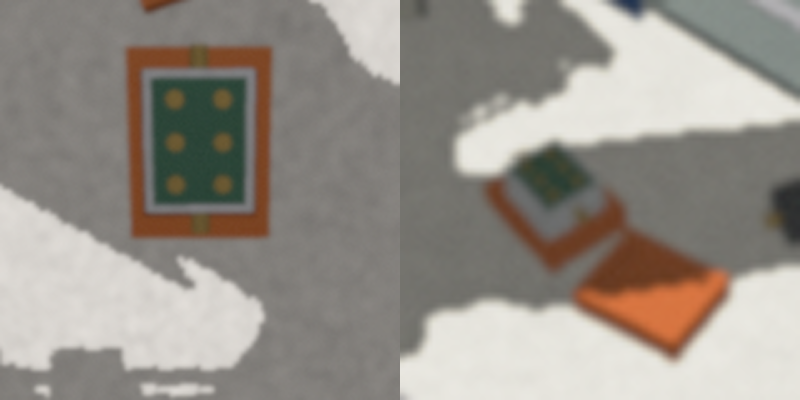

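Request:
{"api": "step_arm", "payload": {
  "rows": [
    [[0.15, 0, 0, 5, 0, 0, 10], [0.15, 0, 0, 5, 0, 0, 10], [0.15, 0, 0, 5, 0, 0, 10], [0.15, 0.5, -2, 2, 0, 0, 10], [0.15, 0.5, -2, 0, 0, 0, 10], [0.15, 0.5, -2, 0, 0, 0, 10], [0.15, 0.5, -2, 0, 0, 0, 10], [0.15, 0.5, -2, 0, 0, 0, 10], [0.15, 0.5, -2, 0, 0, 0, 10], [0.15, 0, 0, 0, 0, 0, 10], [0.15, 0, 0, 0, 0, 0, 0], [0.15, 0, 0, 0, 0, 0, 0]]
  ]
}}

```text
clock: 16.0
tool_pos: [0.5956, 0.1894, 0.3089]
orientation: [-90.0, 0.0, 94.4]
force: [-0.5, 0.1, 0.6]
opening: 0.0503
```

```bash
python3 - <<'E'
from h import *
st(); C,im=snap("wrist","w10"); np.save("w10.npy",[C[0]],allow_pickle=True); det(C,im,"gr"); det(C,im,"or")
cv2.imwrite("pics/w10b.png",cv2.resize(im,(800,600),interpolation=cv2.INTER_CUBIC))
E
```

```text
{'clock': 16.0, 'tool_pos': [0.5956, 0.1894, 0.3089], 'orientation': [-89.974, 0.0083, 94.4186], 'force': [-0.4592, 0.138, 0.562], 'opening': 0.0503, 'joint_pos': [35.5092, 13.6148, 1.5966, -0.0065, -78.0083, -31.0893]}
or xy 444.1 306.1 mm  34.4x16.4 yaw -80.6 px [344. 234.]
or xy 503.5 307.4 mm  67.2x52.8 yaw -5.0 px [302. 227.]
```

View pics/w10b.png

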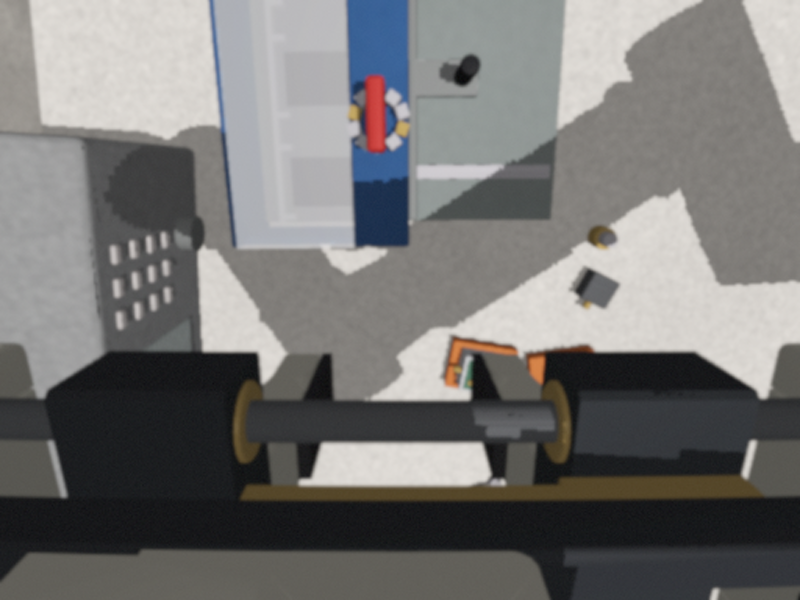

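```bash
cat >> h.py <<'E'
def red(C,im,z):
    hsv=cv2.cvtColor(im,cv2.COLOR_BGR2HSV); m=cv2.inRange(hsv,(0,150,60),(4,255,255))|cv2.inRange(hsv,(172,150,60),(180,255,255))
    c=max(cv2.findContours(m,cv2.RETR_EXTERNAL,cv2.CHAIN_APPROX_NONE)[0],key=cv2.contourArea)
    P=np.array([at(C,*q[0],z)[:2] for q in c],np.float32)*1000
    print("red",cv2.minAreaRect(P),"px",c[:,0].mean(0))
E
python3 - <<'E'
from h import *
C=cam("wrist"); im=cv2.imread("pics/w10.png")
red(C,im,.155)
g=lambda u,v,z:(at(C,(u+.5)*.64-.5,(v+.5)*.64-.5,z)*1000).round(1)
for n,a in dict(post=(469,65,.075),beam0=(409,5,.098),beam1=(408,244,.098),hb0=(212,5,.098),hb1=(235,246,.098),hoodcornF=(408,245,.098),plF0=(565,5,.012),plF1=(551,218,.012)).items(): print(n,g(*a))
A=g(409,5,.098)-g(408,244,.098); print("yaw beam",np.degrees(np.arctan2(A[0],-A[1])))
A=g(565,5,.012)-g(551,218,.012); print("yaw plate",np.degrees(np.arctan2(A[0],-A[1])))
E
```

```text
red ((619.5451049804688, 85.06864929199219), (11.815645217895508, 43.28593826293945), 3.9829394817352295) px [239.87155963  72.71559633]
post [555.   35.6  75. ]
beam0 [604.1   5.1  98. ]
beam1 [590.9 173.5  98. ]
hb0 [742.6  15.   98. ]
hb1 [728.1 185.7  98. ]
hoodcornF [590.9 174.3  98. ]
plF0 [469.9 -32.5  12. ]
plF1 [453.1 150.5  12. ]
yaw beam 4.481953795524729
yaw plate 5.245238039713032
```

Request:
{"api": "step_arm", "payload": {
  "rows": [
    [[0.15, 0.6, -2.6, -2, 0, 0, 0], [0.15, 0.6, -2.6, -3, 0, 0, 0], [0.15, 0.6, -2.6, -3, 0, 0, 0], [0.15, 0.6, -2.6, -3, 0, 0, 0], [0.15, 0, 0, 0, 0, 0, 0], [0.15, 0, 0, 0, 0, 0, 0]]
  ]
}}

```text
clock: 16.8
tool_pos: [0.6205, 0.0855, 0.1997]
orientation: [-90.0, 0.0, 94.5]
force: [0.6, 0.4, 0.1]
opening: 0.0503
```

```bash
python3 - <<'E'
from h import *
st(); C,im=snap("wrist","w11"); red(C,im,.155)
cv2.imwrite("pics/w11b.png",im)
E
```

```text
{'clock': 16.8, 'tool_pos': [0.6205, 0.0855, 0.1997], 'orientation': [-90.0397, 0.0052, 94.5445], 'force': [0.6176, 0.4004, 0.0537], 'opening': 0.0503, 'joint_pos': [25.6904, 17.0146, -8.045, 0.0211, -64.9053, -21.1549]}
red ((620.0060424804688, 81.97982788085938), (11.297503471374512, 47.48015594482422), 3.68095064163208) px [257.3006993  207.26573427]
```

View pics/w11b.png

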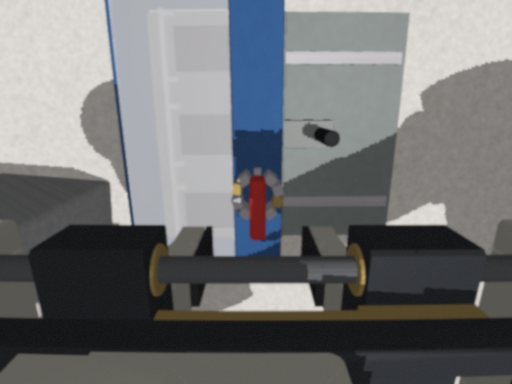

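Request:
{"api": "step_arm", "payload": {
  "rows": [
    [[0.15, -0.05, -0.2, -3, 0, 0, 0], [0.15, 0, 0, -2.4, 0, 0, 0], [0.15, 0, 0, -1.5, 0, 0, 0], [0.15, 0, 0, 0, 0, 0, 0], [-1, 0, 0, 0, 0, 0, 0], [-1, 0, 0, 0, 0, 0, 0], [-1, 0, 0, 0, 0, 0, 0], [-1, 0, 0, 0, 0, 0, 0], [-1, 0, 0, 0, 0, 0, 0]]
  ]
}}

```text
clock: 17.98
tool_pos: [0.6204, 0.0832, 0.1305]
orientation: [-90.1, -0.0, 94.6]
force: [2.3, -0.6, -0.7]
opening: 0.0116
```

Request:
{"api": "step_arm", "payload": {
  "rows": [
    [[-1, 0, 0, 1, 0, 0, 0], [-1, 0, 0, 1, 0, 0, 0], [-1, 0, 0, 0.5, 0, 0, 0], [-1, 0, 0, 0, 0, 0, 0], [-1, 0, 0, 0, 0, 0, 0]]
  ]
}}

```text
clock: 18.6
tool_pos: [0.6202, 0.0832, 0.1541]
orientation: [-90.0, -0.0, 94.6]
force: [7.0, -1.5, -9.9]
opening: 0.0116
```

Request:
{"api": "step_arm", "payload": {
  "rows": [
    [[-1, 0, 0, 0, 0, 0, 10.3], [-1, 0, 0, 0, 0, 0, 10.3], [-1, 0, 0, 0, 0, 0, 10.3], [-1, 0, 0, 0, 0, 0, 10.3], [-1, 0, 0, 0, 0, 0, 10.3], [-1, 0, 0, 0, 0, 0, 10.3], [-1, 0, 0, 0, 0, 0, 10.3], [-1, 0, 0, 0, 0, 0, 0], [-1, 0, 0, 0, 0, 0, 0]]
  ]
}}

```text
clock: 19.73
tool_pos: [0.6204, 0.0832, 0.154]
orientation: [-90.0, 0.0, 166.7]
force: [7.2, -0.7, -10.6]
opening: 0.0117
```

Request:
{"api": "step_arm", "payload": {
  "rows": [
    [[-1, 0, 0, -0.5, 0, 0, 0], [-1, 0, 0, -0.4, 0, 0, 0], [-1, 0, 0, -0.1, 0, 0, 0], [-1, 0, 0, 0, 0, 0, 0]]
  ]
}}

```text
clock: 20.23
tool_pos: [0.6205, 0.0832, 0.1446]
orientation: [-90.0, 0.1, 166.7]
force: [5.9, 0.4, -7.0]
opening: 0.0115
```

Request:
{"api": "step_arm", "payload": {
  "rows": [
    [[-1, 0, 0, -0.2, 0, 0, 0], [-1, 0, 0, 0, 0, 0, 0], [-0.4, 0, 0, 0, 0, 0, 0], [-0.4, 0, 0, 0, 0, 0, 0], [-0.4, 0, 0, 0, 0, 0, 0], [-0.4, 0, 0, 3, 0, 0, 0], [-0.4, 0, 0, 4, 0, 0, 0], [-0.4, 0, 0, 4, 0, 0, 0], [-0.4, 0, 0, 0, 0, 0, 0]]
  ]
}}

```text
clock: 21.35
tool_pos: [0.6212, 0.0835, 0.2569]
orientation: [-90.2, 0.3, 166.7]
force: [0.1, -0.1, -1.1]
opening: 0.0262
```

```bash
python3 - <<'E'
from h import *
st(); C,im=snap("wrist","w12"); red(C,im,.169)
C,im=snap("side","s12"); C,im2=snap("scene","sc12"); red(C,im2,.169)
p=pix(C,[.62,.083,.14]).astype(int); q=pix(cam("side"),[.62,.083,.14]).astype(int)
f=lambda i,p:cv2.resize(i[p[1]-30:p[1]+30,p[0]-30:p[0]+30],(400,400),interpolation=cv2.INTER_CUBIC)
cv2.imwrite("pics/p12.png",np.hstack([f(im2,p),f(im,q)]))
E
```

```text
{'clock': 21.35, 'tool_pos': [0.6212, 0.0835, 0.2569], 'orientation': [-90.1786, 0.3014, 166.7166], 'force': [0.1339, -0.0624, -1.0997], 'opening': 0.0262, 'joint_pos': [25.5036, 14.8391, -3.4577, 0.0523, -71.3563, 51.1969]}
red ((621.3626098632812, 84.05818176269531), (11.270132064819336, 46.39870834350586), 77.1300277709961) px [257.60504202 196.20168067]
red ((667.7003784179688, -480.54766845703125), (81.67504119873047, 19.811767578125), 25.26509666442871) px [ 86.84313725 258.1372549 ]
```

View pics/p12.png

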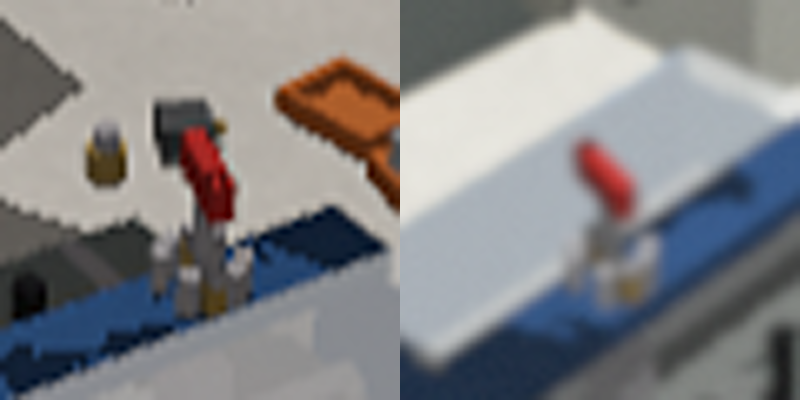

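Request:
{"api": "step_arm", "payload": {
  "rows": [
    [[-0.4, -0.6, -0.5, 0, 0, 0, -10.1], [-0.4, -0.6, -0.5, 0, 0, 0, -10.1], [-0.4, -0.6, -0.5, 0, 0, 0, -10.1], [-0.4, -0.6, -0.5, 0, 0, 0, -10.1], [-0.4, -0.6, -0.5, 0, 0, 0, -10.1], [-0.4, -0.6, -0.5, 0, 0, 0, -10.1], [-0.4, -0.6, -0.5, 0, 0, 0, -10.1], [-0.4, -0.6, -0.5, 0, 0, 0, -10.1], [-0.4, -0.6, -0.5, 0, 0, 0, -10.1], [-0.4, -0.6, -0.3, 0, 0, 0, -10.1], [-0.2, -0.6, 0, 0, 0, 0, -10.1], [-0.2, 0, 0, 0, 0, 0, -10.1]]
  ]
}}

```text
clock: 23.0
tool_pos: [0.5526, 0.0348, 0.2518]
orientation: [-89.9, 0.1, 45.2]
force: [0.8, 0.1, 0.5]
opening: 0.0347
```

Request:
{"api": "step_arm", "payload": {
  "rows": [
    [[-0.2, 0, 0, -2, 0, 0, -10.1], [-0.2, 0, 0, -2, 0, 0, -10.1], [-0.2, 0, 0, -2, 0, 0, -10.1], [-0.2, 0, 0, -2, 0, 0, -10.6], [-0.2, 0, 0, -2, 0, 0, 0], [-0.2, 0, 0, 0, 0, 0, 0], [-0.2, 0, 0, 0, 0, 0, 0]]
  ]
}}

```text
clock: 23.88
tool_pos: [0.5537, 0.035, 0.1533]
orientation: [-90.0, 0.0, 4.6]
force: [-0.8, 0.1, 0.9]
opening: 0.035
```

```bash
python3 - <<'E'
from h import *
st(); C,im=snap("wrist","w13")
cv2.imwrite("pics/w13b.png",im[100:,90:430])
print(pix(C,[.5544,.035,.075]),pix(C,[.5544,.035,.022]))
E
```

```text
{'clock': 23.875, 'tool_pos': [0.5537, 0.035, 0.1533], 'orientation': [-90.0231, 0.0228, 4.6245], 'force': [-0.8353, 0.1419, 0.9088], 'opening': 0.035, 'joint_pos': [23.8561, 12.7793, -20.4794, 0.0171, -56.7704, -109.241]}
[255.2522082  202.48328069] [255.46107894 186.47174033]
```

View pics/w13b.png

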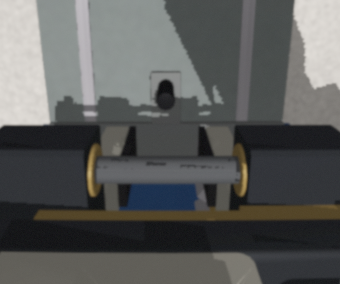

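Request:
{"api": "step_arm", "payload": {
  "rows": [
    [[-0.2, 0, 0, -4, 0, 0, 0], [-0.2, 0, 0, -4, 0, 0, 0], [-0.2, 0, 0, -2.3, 0, 0, 0], [-0.2, 0, 0, -1, 0, 0, 0], [-0.2, 0, 0, 0, 0, 0, 0], [-1, 0, 0, 0, 0, 0, 0], [-1, 0, 0, 0, 0, 0, 0], [-1, 0, 0, 0, 0, 0, 0], [-1, 0, 0, 0, 0, 0, 0]]
  ]
}}

```text
clock: 25.05
tool_pos: [0.5538, 0.0336, 0.0411]
orientation: [-90.1, -0.0, 4.6]
force: [0.7, -8.4, 3.8]
opening: 0.0152
```

Request:
{"api": "step_arm", "payload": {
  "rows": [
    [[-1, -1, -0.2, 0, 0, 0, 0], [-1, -2, -0.16, 0, 0, 0, 0], [-1, -2, -0.16, 0, 0, 0, 0], [-1, -2, -0.16, 0, 0, 0, 0], [-1, -2, -0.16, 0, 0, 0, 0], [-1, -2, -0.16, 0, 0, 0, 0], [-1, -1.5, -0.12, 0, 0, 0, 0], [-1, -0.7, -0.05, 0, 0, 0, 0], [-1, -0.3, -0.02, 0, 0, 0, 0], [-1, 0, 0, 0, 0, 0, 0], [-1, 0, 0, 0, 0, 0, 0]]
  ]
}}

```text
clock: 26.42
tool_pos: [0.4198, 0.0223, 0.0411]
orientation: [-90.1, -0.1, 4.7]
force: [7.4, -12.6, 0.7]
opening: 0.0152
```

Request:
{"api": "step_arm", "payload": {
  "rows": [
    [[-0.3, 0, 0, 0, 0, 0, 0], [-0.3, 0, 0, 0, 0, 0, 0], [-0.3, 0, 0, 0, 0, 0, 0], [-0.3, 0, 0, 5, 0, 0, 0], [-0.3, 2, 0, 6, 0, 0, 0], [-0.3, 6, 0, 6, 0, 0, 0], [-0.3, 6, 0, 6, 0, 0, 0], [-0.3, 6, 0.4, 3, 0, 0, 0], [-0.3, 0, 0, 0, 0, 0, 0], [-0.3, 0, 0, 0, 0, 0, 0]]
  ]
}}

```text
clock: 27.68
tool_pos: [0.5819, 0.027, 0.2646]
orientation: [-90.0, 0.1, 4.6]
force: [-0.4, -0.4, -0.3]
opening: 0.0307
```

```bash
python3 - <<'E'
from h import *
st(); C,im=snap("wrist","w14")
for b in(-88,0,88):
    ex=np.array([.9969,.0785]);ey=np.array([-.0785,.9969]);O=np.array([623.4,41.])
    c=(O-80*ex+b*ey); print(b,c,pix(C,[*(c/1000),.022])*800/512)
o=cv2.resize(im,(800,600),interpolation=cv2.INTER_CUBIC)
cv2.imwrite("pics/w14b.png",o)
E
```

```text
{'clock': 27.675, 'tool_pos': [0.5819, 0.027, 0.2646], 'orientation': [-89.9987, 0.1159, 4.5857], 'force': [-0.4026, -0.4314, -0.317], 'opening': 0.0307, 'joint_pos': [21.8513, 10.6637, -7.8518, -0.0375, -71.5948, -107.2537]}
-88 [550.556  -53.0072] [308.40378614 215.05471303]
0 [543.648  34.72 ] [412.29281882 215.16287058]
88 [536.74   122.4472] [515.98971269 215.53038472]
```

View pics/w14b.png

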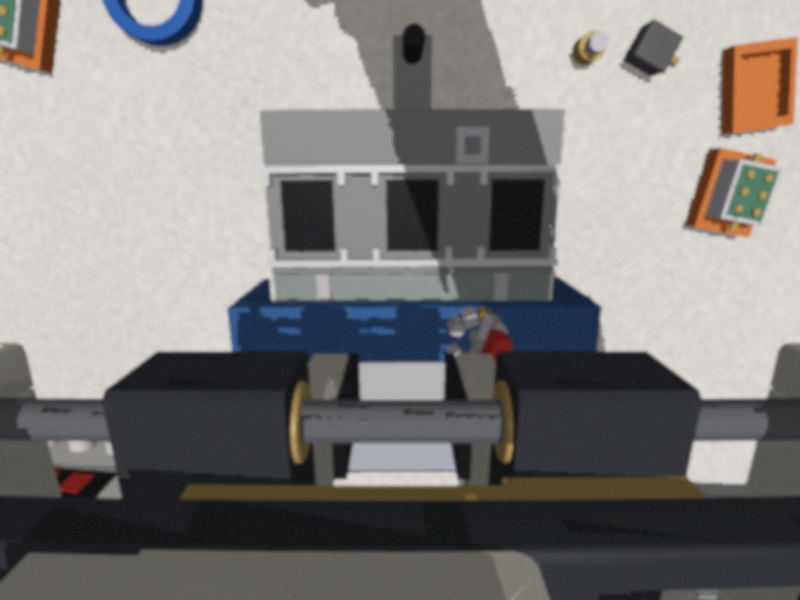

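Request:
{"api": "step_arm", "payload": {
  "rows": [
    [[0.5, -2.5, -4.6, 0, 0, 0, -5.6], [0.5, -2.5, -4.6, 0, 0, 0, -5.6], [0.5, -2.4, -4.6, 0, 0, 0, -5.6], [0.5, -2.4, -4.6, -1, 0, 0, 0], [0.5, -2.4, -4.6, -3, 0, 0, 0], [0.5, -2.4, -4.6, -4, 0, 0, 0], [0.5, 2, -4.6, -4, 0, 0, 0], [0.5, 0, 0, 0, 0, 0, 0], [0.5, 0, 0, 0, 0, 0, 0]]
  ]
}}

```text
clock: 28.85
tool_pos: [0.4563, -0.2915, 0.1485]
orientation: [-90.0, 0.1, -12.2]
force: [0.8, 0.2, 0.2]
opening: 0.0658
```

```bash
python3 - <<'E'
from h import *
st(); C,im=snap("wrist","w15"); det(C,im,"gr"); det(C,im,"or")
E
```

```text
{'clock': 28.85, 'tool_pos': [0.4563, -0.2915, 0.1485], 'orientation': [-90.0032, 0.0545, -12.218], 'force': [0.8244, 0.2389, 0.1763], 'opening': 0.0658, 'joint_pos': [-11.8195, 11.8523, -22.4116, 0.0034, -55.7906, -90.4005]}
gr xy 411.8 -294.4 mm  40.2x30.6 yaw -12.2 px [242. 144.]
or xy 411.7 -295.7 mm  65.1x50.2 yaw -12.2 px [242. 141.]
```

Request:
{"api": "step_arm", "payload": {
  "rows": [
    [[0.5, -4.43, -0.4, 0, 0, 0, 0], [0.5, 0, 0, -5, 0, 0, 0], [0.5, 0, 0, -5, 0, 0, 0], [0.5, 0, 0, -3, 0, 0, 0], [0.5, 0, 0, -1, 0, 0, 0], [0.5, 0, 0, -0.4, 0, 0, 0], [0.5, 0, 0, 0, 0, 0, 0], [-1, 0, 0, 0, 0, 0, 0], [-1, 0, 0, 0, 0, 0, 0], [-1, 0, 0, 0, 0, 0, 0], [-1, 0, 0, 0, 0, 0, 0]]
  ]
}}

```text
clock: 30.28
tool_pos: [0.4134, -0.2961, 0.0054]
orientation: [-90.0, -0.1, -12.2]
force: [-0.3, 1.2, 7.6]
opening: 0.0513
```

Request:
{"api": "step_arm", "payload": {
  "rows": [
    [[-1, 0, 0, 1, 0, 0, 0], [-1, 0, 0, 4, 0, 0, 0], [-1, 0, 0, 5, 0, 0, 0], [-1, 0, 0, 0, 0, 0, 0]]
  ]
}}

```text
clock: 30.78
tool_pos: [0.4153, -0.2966, 0.1088]
orientation: [-90.0, -0.4, -12.2]
force: [0.4, 0.1, -2.3]
opening: 0.0517
```

Request:
{"api": "step_arm", "payload": {
  "rows": [
    [[-1, 2.73, 4.87, 0, 0, 0, 5.6], [-1, 2.73, 4.87, 0, 0, 0, 5.6], [-1, 2.73, 4.87, 0, 0, 0, 5.5], [-1, 2.73, 4.87, 0, 0, 0, 0], [-1, 2.73, 4.87, 0, 0, 0, 0], [-1, 0, 0, 0, 0, 0, 0], [-1, 0, 0, 0, 0, 0, 0]]
  ]
}}

```text
clock: 31.65
tool_pos: [0.5484, -0.0521, 0.1037]
orientation: [-90.0, 0.1, 4.5]
force: [-0.3, 0.1, -1.2]
opening: 0.0514
```

```bash
python3 - <<'E'
from h import *
st(); C,im=snap("wrist","w16"); det(C,im,"gr"); det(C,im,"or")
cv2.imwrite("pics/w16b.png",cv2.resize(im,(800,600),interpolation=cv2.INTER_CUBIC))
E
```

```text
{'clock': 31.65, 'tool_pos': [0.5484, -0.0521, 0.1037], 'orientation': [-90.0003, 0.125, 4.5293], 'force': [-0.3434, 0.0553, -1.2082], 'opening': 0.0514, 'joint_pos': [14.9279, 15.5285, -24.2568, -0.0289, -50.3377, -100.3801]}
gr xy 632.0 -40.7 mm  56.2x19.6 yaw -85.5 px [261. 294.]
gr xy 581.2 -45.2 mm  56.3x25.7 yaw -85.5 px [261. 241.]
or xy 643.7 -81.7 mm  18.7x10.0 yaw 5.9 px [216. 292.]
or xy 566.8 -49.6 mm  87.2x69.8 yaw -85.5 px [258. 211.]
```

View pics/w16b.png

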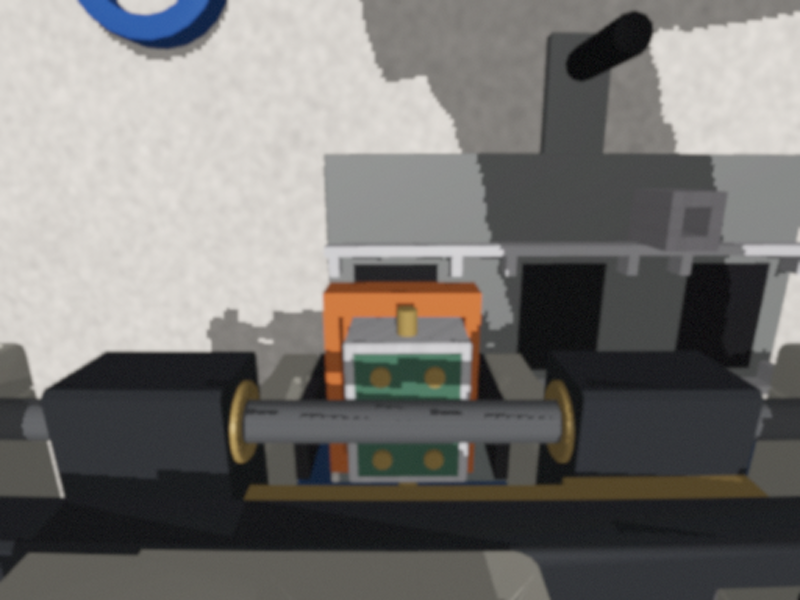

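```bash
python3 - <<'E'
from h import *
st(); C=cam("wrist")
ex=np.array([.9969,.0785]);ey=np.array([-.0785,.9969]);O=np.array([623.4,41.]); c=O-80*ex-88*ey
for u,v,z in((325,285,.115),(481,285,.115),(325,293,.115),(481,293,.115)):
    p=at(C,(u+.5)*.64-.5,(v+.5)*.64-.5,z)[:2]*1000; print(p, "fix rel bay",(p-c)@ex,(p-c)@ey)
for u,v,z in((328,246,.034),(353,265,.022),(439,263,.022),(457,250,.034),(520,263,.022),(605,263,.022)):
    p=at(C,(u+.5)*.64-.5,(v+.5)*.64-.5,z)[:2]*1000; print("bay",(p-c)@ex,(p-c)@ey)
o=ctrl.get_obs()["tool_pos"]; print("tcp rel",(np.array(o[:2])*1000-c)@ex,(np.array(o[:2])*1000-c)@ey)
E
```

```text
{'clock': 31.7, 'tool_pos': [0.5483, -0.0527, 0.1039], 'orientation': [-90.0031, 0.1075, 4.481], 'force': [0.3138, -0.6272, -1.663], 'opening': 0.0517, 'joint_pos': [14.8753, 15.5008, -24.2661, -0.0212, -50.3394, -100.3807]}
[511.98715557 -79.32672195] fix rel bay -40.51536348648899 -23.210277140318627
[508.02046527 -28.9476507 ] fix rel bay -40.514999956380954 27.324004177260278
[514.66437373 -79.23302349] fix rel bay -37.8390893730489 -23.32703077149751
[510.68036995 -28.61464642] fix rel bay -37.837200138434945 27.447173623001103
bay -40.61597036435827 -34.37684484462545
bay -28.771810520163264 -23.60870228309065
bay -29.83097290314298 21.238519456588353
bay -38.636434934532986 28.961553908895603
bay -29.869899476993393 63.57646890037298
bay -29.952895985554076 108.39443467659802
tcp rel -2.2406862000848484 0.4794124895754497
```

Request:
{"api": "step_arm", "payload": {
  "rows": [
    [[-1, 0, 0, 0, 0, 0, 0], [-1, 0, 0, 0, 0, 0, 0], [-1, 0, 0, 0, 0, 0, 0]]
  ]
}}

```text
clock: 32.08
tool_pos: [0.5492, -0.0528, 0.1047]
orientation: [-90.0, -0.0, 4.5]
force: [-0.5, -0.3, -2.6]
opening: 0.0516
```

```bash
python3 - <<'E'
from h import *
st(); C,im=snap("wrist","w17"); g=im.astype(int).sum(2)//3
ex=np.array([.9969,.0785]);ey=np.array([-.0785,.9969]);O=np.array([623.4,41.]); c=O-80*ex-88*ey
def rel(u,v,z):
    p=at(C,u,v,z)[:2]*1000; return ((p-c)@ex).round(1),((p-c)@ey).round(1)
for v in(172,175,178):
    for r in((215,296),(320,400),(425,505)):
        s=g[v,r[0]:r[1]]; d=np.where(s<35)[0]
        if len(d): a,b=r[0]+d[0]-.5,r[0]+d[-1]+.5; print(v,a,b,rel(a,v,.022),rel(b,v,.022))
hsv=cv2.cvtColor(im,cv2.COLOR_BGR2HSV); m=cv2.inRange(hsv,(3,120,90),(17,255,255))
for v in(184,187,190,200,215):
    d=np.where(m[v,180:330])[0]
    if len(d): a,b=180+d[0]-.5,180+d[-1]+.5; print("or",v,a,b,rel(a,v,.115),rel(b,v,.115))
v0=[np.where(m[100:,u])[0][0]+100 for u in(220,240,260,280,300)]; print(v0,[rel(u,v,.115) for u,v in zip((220,240,260,280,300),v0)])
w=cv2.imread("pics/w14.png").astype(int).sum(2)//3
for r in((170,225),(235,290),(305,358)):
    s=w[128,r[0]:r[1]]; d=np.where(s<35)[0]; print("w14",r[0]+d[0]-.5,r[0]+d[-1]+.5)
E
```

```text
{'clock': 32.075, 'tool_pos': [0.5492, -0.0528, 0.1047], 'orientation': [-89.9976, -0.0123, 4.4526], 'force': [-0.5005, -0.323, -2.5776], 'opening': 0.0516, 'joint_pos': [14.851, 15.4609, -24.1969, -0.0002, -50.3296, -100.3982]}
172 243.5 244.5 (np.float64(-25.4), np.float64(-9.3)) (np.float64(-25.4), np.float64(-8.5))
172 334.5 386.5 (np.float64(-25.4), np.float64(65.4)) (np.float64(-25.4), np.float64(108.5))
172 443.5 489.5 (np.float64(-25.5), np.float64(156.6)) (np.float64(-25.6), np.float64(196.2))
175 238.5 269.5 (np.float64(-22.9), np.float64(-13.5)) (np.float64(-22.8), np.float64(12.0))
175 334.5 386.5 (np.float64(-22.8), np.float64(65.6)) (np.float64(-22.9), np.float64(108.8))
175 441.5 488.5 (np.float64(-22.9), np.float64(155.3)) (np.float64(-23.0), np.float64(195.8))
178 334.5 386.5 (np.float64(-20.3), np.float64(65.8)) (np.float64(-20.3), np.float64(109.1))
178 439.5 488.5 (np.float64(-20.4), np.float64(154.0)) (np.float64(-20.5), np.float64(196.4))
or 184 209.5 304.5 (np.float64(-38.5), np.float64(-22.7)) (np.float64(-38.5), np.float64(25.7))
or 187 207.5 306.5 (np.float64(-36.9), np.float64(-23.8)) (np.float64(-36.9), np.float64(26.8))
or 190 207.5 307.5 (np.float64(-35.3), np.float64(-23.8)) (np.float64(-35.3), np.float64(27.4))
or 200 206.5 307.5 (np.float64(-30.0), np.float64(-24.6)) (np.float64(-29.9), np.float64(27.7))
or 215 207.5 306.5 (np.float64(-21.7), np.float64(-24.5)) (np.float64(-21.7), np.float64(27.5))
[np.int64(182), np.int64(180), np.int64(181), np.int64(181), np.int64(182)] [(np.float64(-39.5), np.float64(-17.3)), (np.float64(-40.6), np.float64(-7.1)), (np.float64(-40.0), np.float64(3.1)), (np.float64(-40.0), np.float64(13.2)), (np.float64(-39.5), np.float64(23.4))]Traceback (most recent call last):
  File "<stdin>", line 17, in <module>
IndexError: index 0 is out of bounds for axis 0 with size 0
```

```bash
python3 - <<'E'
from h import *
C=cam("wrist"); 
def lid(im,C,tcp,dz,yaw):
    hsv=cv2.cvtColor(im,cv2.COLOR_BGR2HSV); m=cv2.inRange(hsv,(45,50,30),(90,255,200))
    e=np.array([np.cos(yaw),np.sin(yaw)]);n=np.array([-e[1],e[0]])
    for u in(240,250,270):
        v=np.where(m[180:,u])[0]; p=at(C,u,180+v[0]-.5,tcp[2]+dz)[:2]-tcp[:2]; q=at(C,u,180+v[-1]+.5,tcp[2]+dz)[:2]-tcp[:2]; print("lid front/back rel TCP",(p@e*1000).round(1),(q@e*1000).round(1))
    v=225; d=np.where(m[v,200:320])[0]
    if len(d): print("lat",[((at(C,200+x,v,tcp[2]+dz)[:2]-tcp[:2])@n*1000).round(1) for x in(d[0]-.5,d[-1]+.5)])
o=np.array(ctrl.get_obs()["tool_pos"])
lid(cv2.imread("pics/w17.png"),C,o,.0296,np.radians(4.5))
# w3: same camera rigidly on tool -> build C3 from relative pose
def T(pos,rpy):
    from scipy.spatial.transform import Rotation as R
    M=np.eye(4);M[:3,:3]=R.from_euler("xyz",rpy,degrees=True).as_matrix();M[:3,3]=pos;return M
ob=ctrl.get_obs(); W=np.eye(4);W[:3,:3]=C[2];W[:3,3]=C[3]
X=W@T(ob["tool_pos"],ob["orientation"])   # cam<-tool
def C_of(pos,rpy):
    M=X@np.linalg.inv(T(pos,rpy)); return (C[0],C[1],M[:3,:3],M[:3,3])
for f,pos,rpy in(("w3",[.4119,-.2954,.0533],[-90.002,-.003,-12.12]),("w7",[.5556,.3101,.1339],[-89.95,-.09,-5.4])):
    print(f); lid(cv2.imread(f"pics/{f}.png"),C_of(pos,rpy),np.array(pos),.016,np.radians(rpy[2]))
E
```

```text
lid front/back rel TCP -21.8 19.6
lid front/back rel TCP -21.8 19.6
lid front/back rel TCP -21.8 19.6
w3
lid front/back rel TCP -20.6 20.6
lid front/back rel TCP -20.6 20.6
lid front/back rel TCP -20.6 20.6
lat [np.float64(-14.4), np.float64(16.7)]
w7
lid front/back rel TCP -21.2 20.0
lid front/back rel TCP -21.2 20.0
lid front/back rel TCP -20.7 20.6
lat [np.float64(-14.9), np.float64(16.7)]
```

Request:
{"api": "step_arm", "payload": {
  "rows": [
    [[-1, 0.3, -0.23, -2, 0, 0, 0.2], [-1, 0, 0, -3, 0, 0, 0], [-1, 0, 0, -1, 0, 0, 0], [-1, 0, 0, 0, 0, 0, 0], [-1, 0, 0, 0, 0, 0, 0]]
  ]
}}

```text
clock: 32.75
tool_pos: [0.5531, -0.0545, 0.0456]
orientation: [-90.0, -0.1, 4.7]
force: [0.3, -0.7, -1.6]
opening: 0.0516
```

Request:
{"api": "step_arm", "payload": {
  "rows": [
    [[-1, 0, 0, -0.6, 0, 0, 0], [-1, 0, 0, -0.3, 0, 0, 0], [-1, 0, 0, 0, 0, 0, 0]]
  ]
}}

```text
clock: 33.12
tool_pos: [0.5522, -0.0546, 0.0354]
orientation: [-90.0, 0.0, 4.7]
force: [0.4, -0.9, -1.7]
opening: 0.0514
```

Request:
{"api": "step_arm", "payload": {
  "rows": [
    [[-1, 0, 0, -0.4, 0, 0, 0], [-1, 0, 0, -0.3, 0, 0, 0], [-1, 0, 0, 0, 0, 0, 0], [-1, 0, 0, 0, 0, 0, 0]]
  ]
}}

```text
clock: 33.62
tool_pos: [0.5524, -0.0546, 0.0286]
orientation: [-90.0, 0.0, 4.7]
force: [0.2, 0.6, -1.9]
opening: 0.0515
```

Fits cleanly. Lower the last bit and release.

Request:
{"api": "step_arm", "payload": {
  "rows": [
    [[-1, 0, 0, -0.15, 0, 0, 0], [-1, 0, 0, 0, 0, 0, 0], [0.4, 0, 0, 0, 0, 0, 0], [0.4, 0, 0, 0, 0, 0, 0], [0.4, 0, 0, 0, 0, 0, 0], [0.4, 0, 0, 3, 0, 0, 0], [0.4, 0, 0, 5, 0, 0, 0], [0.4, 0, 0, 6, 0, 0, 0], [0.4, 3, 0, 4, 0, 0, 0], [0.4, 4, 0, 2, 0, 0, 0], [0.4, 0, 0, 0, 0, 0, 0], [0.4, 0, 0, 0, 0, 0, 0]]
  ]
}}

```text
clock: 35.12
tool_pos: [0.6215, -0.0546, 0.226]
orientation: [-90.0, 0.1, 4.7]
force: [-0.9, 0.5, 0.1]
opening: 0.0613
```

```bash
python3 - <<'E'
from h import *
st(); C,im=snap("wrist","w18"); det(C,im,"gr"); det(C,im,"or")
E
```

```text
{'clock': 35.125, 'tool_pos': [0.6215, -0.0546, 0.226], 'orientation': [-89.9842, 0.1028, 4.6788], 'force': [-0.9237, 0.4699, 0.1102], 'opening': 0.0613, 'joint_pos': [12.8644, 15.8636, -6.091, -0.0326, -68.1449, -98.1734]}
gr xy 551.5 -50.7 mm  42.2x32.1 yaw 4.7 px [264. 113.]
or xy 551.3 -53.1 mm  71.6x54.7 yaw 4.7 px [262. 112.]
```

Request:
{"api": "step_arm", "payload": {
  "rows": [
    [[0.5, -1, 5.2, 1, 0, 0, -5], [0.5, -1, 5.2, 0, 0, 0, -5.1], [0.5, -1, 5.2, 0, 0, 0, 0], [0.5, -1, 5.2, 0, 0, 0, 0], [0.5, -1, 5.2, 0, 0, 0, 0], [0.5, -1, 5.2, -3, 0, 0, 0], [0.5, -1, 5.2, -5, 0, 0, 0], [0.5, 0, 0, 0, 0, 0, 0], [0.5, 0, 0, 0, 0, 0, 0], [0.5, 0, 0, 0, 0, 0, 0]]
  ]
}}

```text
clock: 36.42
tool_pos: [0.5543, 0.3014, 0.1654]
orientation: [-89.9, -0.1, -5.4]
force: [0.2, 1.1, 0.4]
opening: 0.0655
```

```bash
python3 - <<'E'
from h import *
st(); C,im=snap("wrist","w19"); det(C,im,"gr"); det(C,im,"or")
E
```

```text
{'clock': 36.425, 'tool_pos': [0.5543, 0.3014, 0.1654], 'orientation': [-89.9356, -0.0741, -5.4424], 'force': [0.2489, 1.1352, 0.3988], 'opening': 0.0655, 'joint_pos': [46.24, 18.8945, -10.0798, 0.0208, -60.9292, -141.6925]}
gr xy 500.9 310.4 mm  39.8x30.4 yaw -5.4 px [260. 130.]
or xy 502.4 309.9 mm  65.5x50.3 yaw -5.4 px [259. 130.]
or xy 414.6 312.5 mm  68.9x50.2 yaw 12.9 px [252.  37.]
```

Request:
{"api": "step_arm", "payload": {
  "rows": [
    [[0.5, -2.6, 0.4, -2, 0, 0, 0], [0.5, -2.6, 0.4, -3, 0, 0, 0], [0.5, 0, 0, -5, 0, 0, 0], [0.5, 0, 0, -4, 0, 0, 0], [0.5, 0, 0, -1.5, 0, 0, 0], [0.5, 0, 0, -0.5, 0, 0, 0], [0.5, 0, 0, 0, 0, 0, 0], [-1, 0, 0, 0, 0, 0, 0], [-1, 0, 0, 0, 0, 0, 0], [-1, 0, 0, 0, 0, 0, 0], [-1, 0, 0, 0, 0, 0, 0]]
  ]
}}

```text
clock: 37.85
tool_pos: [0.5022, 0.3103, 0.0052]
orientation: [-90.0, -0.1, -5.4]
force: [-0.7, -1.6, 6.7]
opening: 0.0515
```

Request:
{"api": "step_arm", "payload": {
  "rows": [
    [[-1, 0, 0, 1, 0, 0, 0], [-1, 0, 0, 4, 0, 0, 0], [-1, 0, 0, 5, 0, 0, 0], [-1, 0, 0, 0, 0, 0, 0], [-1, 0, 0, 0, 0, 0, 0]]
  ]
}}

```text
clock: 38.48
tool_pos: [0.5014, 0.3099, 0.1044]
orientation: [-90.0, 0.0, -5.4]
force: [-0.4, -0.6, -2.3]
opening: 0.0515
```

```bash
python3 - <<'E'
from h import *
st(); C,im=snap("wrist","w20"); o=ctrl.get_obs(); t=np.array(o["tool_pos"]); y=np.radians(o["orientation"][2]); e=np.array([np.cos(y),np.sin(y)])
m=cv2.inRange(cv2.cvtColor(im,cv2.COLOR_BGR2HSV),(45,50,30),(90,255,200))
for u in(240,250,270):
    v=np.where(m[180:,u])[0]; print([((at(C,u,180+k,t[2]+.0296)[:2]-t[:2])@e*1000).round(1) for k in(v[0]-.5,v[-1]+.5)])
E
```

```text
{'clock': 38.475, 'tool_pos': [0.5014, 0.3099, 0.1044], 'orientation': [-89.9649, 0.0095, -5.4157], 'force': [-0.3667, -0.6384, -2.2695], 'opening': 0.0515, 'joint_pos': [50.6914, 18.6792, -19.4458, -0.0349, -51.8511, -146.0856]}
[np.float64(-18.4), np.float64(23.3)]
[np.float64(-18.4), np.float64(23.3)]
[np.float64(-18.4), np.float64(23.9)]
```

```bash
python3 - <<'E'
from h import *
C=cam("wrist"); im=cv2.imread("pics/w20.png"); o=ctrl.get_obs(); t=np.array(o["tool_pos"]); y=np.radians(o["orientation"][2]); e=np.array([np.cos(y),np.sin(y)])
m=cv2.inRange(cv2.cvtColor(im,cv2.COLOR_BGR2HSV),(3,120,60),(17,255,255))
for u in(220,240,260,280,300):
    v=np.where(m[130:,u])[0]; print(u,130+v[0],((at(C,u,130+v[0],t[2]+.0103)[:2]-t[:2])@e*1000).round(1))
cv2.imwrite("pics/w20b.png",cv2.resize(im[120:312,128:384],(800,600),interpolation=cv2.INTER_CUBIC))
E
```

```text
220 185 -36.8
240 130 -64.3
260 130 -64.3
280 184 -37.3
300 184 -37.3
```

View pics/w20b.png

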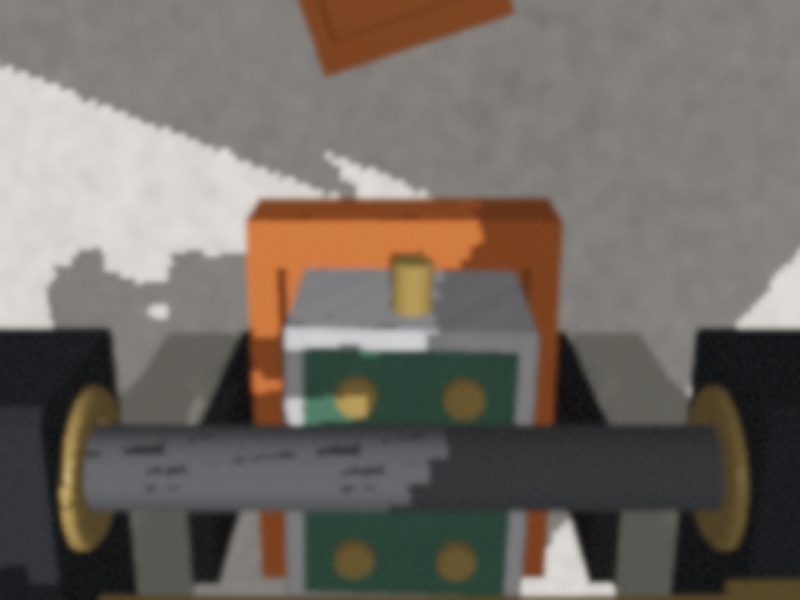

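Request:
{"api": "step_arm", "payload": {
  "rows": [
    [[-1, 0.7, -3.8, 0, 0, 0, 5], [-1, 0.7, -3.8, 0, 0, 0, 5.1], [-1, 0.7, -3.8, 0, 0, 0, 0], [-1, 0.7, -3.8, 0, 0, 0, 0], [-1, 0.74, -3.72, 0, 0, 0, 0], [-1, 0, 0, 0, 0, 0, 0], [-1, 0, 0, 0, 0, 0, 0], [-1, 0, 0, 0, 0, 0, 0]]
  ]
}}

```text
clock: 39.52
tool_pos: [0.5369, 0.1214, 0.1037]
orientation: [-90.0, 0.0, 4.7]
force: [0.2, 0.5, -1.0]
opening: 0.0517
```

Request:
{"api": "step_arm", "payload": {
  "rows": [
    [[-1, 0, -0.06, -2, 0, 0, 0], [-1, 0, 0, -3, 0, 0, 0], [-1, 0, 0, -1, 0, 0, 0], [-1, 0, 0, 0, 0, 0, 0], [-1, 0, 0, -0.6, 0, 0, 0], [-1, 0, 0, -0.3, 0, 0, 0], [-1, 0, 0, 0, 0, 0, 0]]
  ]
}}

```text
clock: 40.4
tool_pos: [0.5372, 0.1203, 0.0354]
orientation: [-90.0, -0.0, 4.7]
force: [-0.2, 0.3, -1.7]
opening: 0.0518
```

Request:
{"api": "step_arm", "payload": {
  "rows": [
    [[-1, 0, 0, -0.4, 0, 0, 0], [-1, 0, 0, -0.3, 0, 0, 0], [-1, 0, 0, -0.15, 0, 0, 0], [-1, 0, 0, 0, 0, 0, 0]]
  ]
}}

```text
clock: 40.9
tool_pos: [0.5377, 0.1202, 0.0272]
orientation: [-90.0, -0.0, 4.7]
force: [0.2, -1.4, 4.4]
opening: 0.0517
```

Request:
{"api": "step_arm", "payload": {
  "rows": [
    [[0.4, 0, 0, 0, 0, 0, 0], [0.4, 0, 0, 0, 0, 0, 0], [0.4, 0, 0, 0, 0, 0, 0], [0.4, 0, 0, 3, 0, 0, 0], [0.4, 0, 0, 5, 0, 0, 0], [0.4, 0, 0, 6, 0, 0, 0], [0.4, 0, 0, 6, 0, 0, 0], [0.4, 3, -3, 4, 0, 0, 0], [0.4, 4, -4, 0, 0, 0, 0], [0.4, 1, -2, 0, 0, 0, 0], [0.4, 0, 0, 0, 0, 0, 0], [0.4, 0, 0, 0, 0, 0, 0]]
  ]
}}

```text
clock: 42.4
tool_pos: [0.6169, 0.0305, 0.2664]
orientation: [-90.0, 0.0, 4.7]
force: [0.1, 0.5, -0.5]
opening: 0.061
```

```bash
python3 - <<'E'
import h; from h import *
src=open("h.py").read().replace(",.016),",",.038),").replace(",.03)}",",.057)}"); exec(src)
st(); C,im=snap("wrist","w21"); G=det(C,im,"gr"); Q=det(C,im,"or")
C,im=snap("scene","sc21")
E
```

```text
{'clock': 42.4, 'tool_pos': [0.6169, 0.0305, 0.2664], 'orientation': [-89.9959, 0.0254, 4.6895], 'force': [0.0881, 0.5014, -0.4644], 'opening': 0.061, 'joint_pos': [20.9145, 13.9231, -3.4219, -0.0115, -72.6783, -106.2216]}
gr xy 538.8 120.0 mm  39.2x30.0 yaw 4.9 px [336. 112.]
gr xy 551.8 -51.4 mm  39.3x29.3 yaw 5.2 px [191. 111.]
or xy 537.6 120.8 mm  66.7x53.5 yaw 5.1 px [332. 111.]
or xy 552.0 -52.7 mm  66.6x53.2 yaw 4.6 px [194. 110.]
or xy 423.3 293.2 mm  63.7x56.1 yaw 14.1 px [488.  26.]
```

Request:
{"api": "step_arm", "payload": {
  "rows": [
    [[-0.2, -5, -0.2, 0, 0, 0, 0], [-0.2, -5, -0.2, 0, 0, 0, 0], [-0.2, -5, -0.2, -2, 0, 0, 0], [-0.2, -4.7, -0.22, -4, 0, 0, 0], [-0.2, 0, 0, -5, 0, 0, 0], [-0.2, 0, 0, 0, 0, 0, 0], [-0.2, 0, 0, 0, 0, 0, 0]]
  ]
}}

```text
clock: 43.38
tool_pos: [0.4215, 0.0227, 0.1584]
orientation: [-90.0, -0.1, 4.8]
force: [1.4, -1.2, 0.0]
opening: 0.0353
```

Request:
{"api": "step_arm", "payload": {
  "rows": [
    [[-0.2, -0.15, -0.05, -5, 0, 0, 0], [-0.2, 0, 0, -5, 0, 0, 0], [-0.2, 0, 0, -1.7, 0, 0, 0], [-0.2, 0, 0, 0, 0, 0, 0], [-1, 0, 0, 0, 0, 0, 0], [-1, 0, 0, 0, 0, 0, 0], [-1, 0, 0, 0, 0, 0, 0], [-1, 0, 0, 0, 0, 0, 0]]
  ]
}}

```text
clock: 44.38
tool_pos: [0.4196, 0.0221, 0.0408]
orientation: [-89.9, -0.1, 4.7]
force: [-1.5, 1.9, 7.6]
opening: 0.0156
```

Request:
{"api": "step_arm", "payload": {
  "rows": [
    [[-1, 0.8, 0.07, 0, 0, 0, 0], [-1, 1.6, 0.13, 0, 0, 0, 0], [-1, 1.8, 0.15, 0, 0, 0, 0], [-1, 1.8, 0.15, 0, 0, 0, 0], [-1, 1.8, 0.15, 0, 0, 0, 0], [-1, 1.8, 0.15, 0, 0, 0, 0], [-1, 1.6, 0.13, 0, 0, 0, 0], [-1, 1.1, 0.09, 0, 0, 0, 0], [-1, 0.7, 0.06, 0, 0, 0, 0], [-1, 0.5, 0.04, 0, 0, 0, 0], [-1, 0, 0, 0, 0, 0, 0], [-1, 0, 0, 0, 0, 0, 0]]
  ]
}}

```text
clock: 45.88
tool_pos: [0.5533, 0.0334, 0.0408]
orientation: [-90.0, -0.0, 4.7]
force: [-6.2, 5.7, 9.5]
opening: 0.0154
```

Request:
{"api": "step_arm", "payload": {
  "rows": [
    [[-1, 0.15, 0, 0, 0, 0, 0], [-1, 0.1, 0, 0, 0, 0, 0], [-1, 0, 0, 0, 0, 0, 0], [-1, 0, 0, 0, 0, 0, 0]]
  ]
}}

```text
clock: 46.38
tool_pos: [0.5533, 0.0334, 0.0407]
orientation: [-90.0, 0.2, 4.7]
force: [-17.3, 9.6, 18.2]
opening: 0.0154
```

Request:
{"api": "step_arm", "payload": {
  "rows": [
    [[-1, -0.2, 0, 0, 0, 0, 0], [-0.2, 0, 0, 0, 0, 0, 0], [-0.2, 0, 0, 0, 0, 0, 0], [-0.2, 0, 0, 0, 0, 0, 0], [-0.2, 0, 0, 5, 0, 0, 0], [-0.2, 0, 0, 6, 0, 0, 0], [-0.2, 0, 0, 6, 0, 0, 10.1], [-0.2, 0, 0, 5, 0, 0, 10.1], [-0.2, 0.6, 0.5, 0, 0, 0, 10.1], [-0.2, 0.6, 0.5, 0, 0, 0, 10.1], [-0.2, 0.6, 0.5, 0, 0, 0, 10.1], [-0.2, 0.6, 0.5, 0, 0, 0, 10.1]]
  ]
}}

```text
clock: 47.88
tool_pos: [0.5783, 0.0527, 0.2595]
orientation: [-90.0, 0.0, 65.6]
force: [0.3, 0.5, -0.5]
opening: 0.0351
```

Request:
{"api": "step_arm", "payload": {
  "rows": [
    [[-0.3, 0.6, 0.5, 0, 0, 0, 10.1], [-0.3, 0.6, 0.5, 0, 0, 0, 10.1], [-0.3, 0.6, 0.5, 0, 0, 0, 10.1], [-0.3, 0.6, 0.5, 0, 0, 0, 10.1], [-0.3, 0.6, 0.5, 0, 0, 0, 10.1], [-0.3, 0.6, 0.5, 0, 0, 0, 10.1], [-0.3, 0.6, 0, 0, 0, 0, 10.1], [-0.3, 0, 0, 0, 0, 0, 10.1], [-0.3, 0, 0, 0, 0, 0, 10.1], [-0.3, 0, 0, 0, 0, 0, 10.5], [-0.3, 0, 0, 0, 0, 0, 0], [-0.3, 0, 0, 0, 0, 0, 0]]
  ]
}}

```text
clock: 49.38
tool_pos: [0.6202, 0.0826, 0.2595]
orientation: [-90.0, -0.0, 166.5]
force: [-0.1, -0.4, -0.2]
opening: 0.0308
```

```bash
python3 - <<'E'
from h import *
st(); C,im=snap("wrist","w22"); red(C,im,.169)
p=np.array([pix(C,[.6228,.0835,.169])]); print(p)
E
```

```text
{'clock': 49.375, 'tool_pos': [0.6202, 0.0826, 0.2595], 'orientation': [-89.9869, -0.0149, 166.4565], 'force': [-0.1266, -0.4144, -0.2494], 'opening': 0.0308, 'joint_pos': [25.4402, 14.8857, -3.0367, 0.0009, -72.0974, 51.0161]}
red ((621.628173828125, 84.2613525390625), (11.154681205749512, 45.83882522583008), 76.77078247070312) px [256.03389831 193.93220339]
[[256.08284485 192.65381222]]
```

Request:
{"api": "step_arm", "payload": {
  "rows": [
    [[-0.3, 0.03, 0.06, -4, 0, 0, 0], [-0.3, 0, 0, -4, 0, 0, 0], [-0.3, 0, 0, -2.5, 0, 0, 0], [-0.3, 0, 0, -1, 0, 0, 0], [-0.3, 0, 0, 0, 0, 0, 0], [-1, 0, 0, 0, 0, 0, 0], [-1, 0, 0, 0, 0, 0, 0], [-1, 0, 0, 0, 0, 0, 0], [-1, 0, 0, 0.5, 0, 0, 0], [-1, 0, 0, 0.5, 0, 0, 0], [-1, 0, 0, 0, 0, 0, 0], [-1, 0, 0, 0, 0, 0, 0]]
  ]
}}

```text
clock: 50.92
tool_pos: [0.6207, 0.0833, 0.1538]
orientation: [-90.0, -0.0, 166.7]
force: [5.8, -1.5, -10.7]
opening: 0.0119
```

Request:
{"api": "step_arm", "payload": {
  "rows": [
    [[-1, 0, 0, 0, 0, 0, -10.3], [-1, 0, 0, 0, 0, 0, -10.3], [-1, 0, 0, 0, 0, 0, -10.3], [-1, 0, 0, 0, 0, 0, -10.3], [-1, 0, 0, 0, 0, 0, -10.3], [-1, 0, 0, 0, 0, 0, -10.3], [-1, 0, 0, 0, 0, 0, -10.3], [-1, 0, 0, 0, 0, 0, 0], [-1, 0, 0, 0, 0, 0, 0]]
  ]
}}

```text
clock: 52.05
tool_pos: [0.6205, 0.0831, 0.1536]
orientation: [-90.0, 0.0, 94.6]
force: [5.1, -2.1, -10.3]
opening: 0.0116
```

Request:
{"api": "step_arm", "payload": {
  "rows": [
    [[-1, 0, 0, -0.6, 0, 0, 0], [-1, 0, 0, -0.6, 0, 0, 0], [-1, 0, 0, -0.6, 0, 0, 0], [-1, 0, 0, -0.5, 0, 0, 0], [-1, 0, 0, -0.2, 0, 0, 0], [-1, 0, 0, 0, 0, 0, 0]]
  ]
}}

```text
clock: 52.8
tool_pos: [0.6207, 0.0831, 0.1317]
orientation: [-90.1, 0.0, 94.6]
force: [-2.5, -2.3, 7.6]
opening: 0.0118
```

Request:
{"api": "step_arm", "payload": {
  "rows": [
    [[-0.4, 0, 0, 0, 0, 0, 0], [-0.4, 0, 0, 0, 0, 0, 0], [-0.4, 0, 0, 0, 0, 0, 0], [-0.4, 0, 0, 3, 0, 0, 0], [-0.4, 0, 0, 4, 0, 0, 0], [-0.4, 0, 0, 0, 0, 0, 0], [-0.4, 0, 0, 0, 0, 0, 0]]
  ]
}}

```text
clock: 53.68
tool_pos: [0.6202, 0.0834, 0.1994]
orientation: [-90.0, -0.0, 94.6]
force: [-0.2, 1.2, -0.8]
opening: 0.0263
```

```bash
python3 - <<'E'
from h import *
st(); C,im=snap("wrist","w23"); red(C,im,.155); red(C,im,.163)
# scene/side: project bar centre for lift 0 / 0.014, compare with red centroid; also start image
for n,a in(("side","side0"),("side",None)):
    C=cam(n); im=cv2.imread(f"pics/{a}.png") if a else snap(n,"sfin")[1]
    p=pix(C,[.6205,.0832,.144]).astype(int); q=pix(C,[.6205,.0832,.158])
    sub=im[p[1]-25:p[1]+25,p[0]-25:p[0]+25]; hsv=cv2.cvtColor(sub,cv2.COLOR_BGR2HSV)
    m=cv2.inRange(hsv,(0,150,60),(4,255,255))|cv2.inRange(hsv,(172,150,60),(180,255,255)); ys,xs=np.where(m>0)
    print(a,"pred0",p,"pred14",q.round(),"red",xs.mean()+p[0]-25,ys.mean()+p[1]-25,len(xs))
w=cam("wrist"); im=cv2.imread("pics/w23.png"); hsv=cv2.cvtColor(im,cv2.COLOR_BGR2HSV)
m=(hsv[...,2]<45).astype(np.uint8)
for n,X in(("post closed",[.5533,.0334,.075]),("post open",[.4196,.0221,.075])): p=pix(w,X).round().astype(int); print(n,p, im[p[1],p[0]] if 0<=p[0]<512 and 0<=p[1]<384 else None)
E
```

```text
{'clock': 53.675, 'tool_pos': [0.6202, 0.0834, 0.1994], 'orientation': [-89.9837, -0.022, 94.594], 'force': [-0.245, 1.1621, -0.8476], 'opening': 0.0263, 'joint_pos': [25.4949, 17.0039, -8.0868, -0.0291, -64.9167, -20.8885]}
red ((619.6912841796875, 81.70982360839844), (10.64884090423584, 46.934078216552734), 4.223659515380859) px [256.3943662 210.       ]
red ((619.9085083007812, 78.92101287841797), (10.228843688964844, 45.08283615112305), 4.223689556121826) px [256.3943662 210.       ]
side0 pred0 [219 181] pred14 [219. 178.] red 219.33333333333334 182.42424242424244 33
None pred0 [219 181] pred14 [219. 178.] red 219.3125 182.5 32
post closed [331 140] [53 53 52]
post open [472 140] [124 128 131]
```

```bash
python3 - <<'E'
from h import *
a=cv2.imread("pics/w11.png"); b=cv2.imread("pics/w23.png")
for n,(x,y,w,h) in dict(post=(305,112,40,38),pin=(240,170,40,70)).items():
    r=cv2.matchTemplate(b,a[y:y+h,x:x+w],cv2.TM_CCOEFF_NORMED); _,s,_,l=cv2.minMaxLoc(r); print(n,round(s,3),"shift",l[0]-x,l[1]-y)
print(pix(cam("wrist"),[.62,.085,.155]))
o=b[:250,100:]; hsv=cv2.cvtColor(o,cv2.COLOR_BGR2HSV); m=cv2.inRange(hsv,(45,30,30),(95,255,255)); 
for c in cv2.findContours(m,0,2)[0]:
    if cv2.contourArea(c)>60: print("green",cv2.boundingRect(c))
C,s=snap("scene","scfin"); i=cv2.imread("pics/scene0.png")
d=(cv2.absdiff(i,s).max(2)>60).astype(np.uint8)
for n,X in dict(tape=[.395,-.183,.01],adap=[.39,.173,.015],att=[.392,.222,.01],span=[.519,.484,0],scr=[.518,-.472,.01]).items():
    p=pix(C,X).astype(int); print(n,p,d[p[1]-10:p[1]+10,p[0]-15:p[0]+15].sum())
E
```

```text
post 0.996 shift -1 2
pin 0.869 shift -1 2
[255.09310489 215.91111927]
tape [179 211] 0
adap [274 181] 312
att [286 179] 225
span [364 181] 0
scr [ 95 263] 0
```

```bash
python3 -c "
from h import *
ctrl.close_job(); st()"
```

```text
the job is handed in; nothing more can be done
the job is handed in; nothing more can be done
```

The job is handed in at about 54 s of the 210 s allowed. I found only two modules on the bench, so one orange carrier was left over and I did not touch it.

- **Modules:** each was set in its own carrier on the bench.
- **Pin and drawer:** I parked the pin in its rest notch and drew the drawer out about 134 mm.
- **Bays:** I fitted the loaded carriers in the two outer bays.
- **Closing:** I pushed the drawer to its stop, then turned the pin back and let it down.

**What the last checks showed**
- **Carriers in the bays:** before closing, both lay flat. The modules sat within about 1.5 mm of their carriers' centres and, by estimate, about 3 mm of the bays' centres.
- **Drawer post:** it matches the picture taken when the drawer was shut at the start (score 0.996).
- **Pin grip:** its height and angle are the same as at the start, to within a pixel in the side view. Its match to the early wrist picture was weaker (0.87), but with the same small shift as the post.
- **Bystanders:** the tape roll, spanner and screwdriver show no change in the scene picture.

**What disagreed or stayed unchecked**
- The wrist camera's sideways estimates were 1–3 mm off what the grips showed, so I corrected the bay positions from the grip readings.
- The pixel comparison did show change at the adaptor and attenuator. I put it down to the arm standing in front of them in the first picture. A picture taken after the drawer was opened shows both upright, and no move went near them.
- The modules could not be picked out by colour through the clear roof after closing, so their final seating rests on the check before the drawer was shut.

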